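Start the lag screw of the tray press square and wind it snug

ROBOT

A 6-joint arm with a two-finger parallel gripper is mounted at the origin on the work surface. World frame = base frame: x ahead of the robot, y to its left, z up, the work surface at z = 0. Lengths are in m, angles in rad, forces in N, time in s.
With the tool pointing down it reaches from about 0.275 to 0.825 m from the base axis. Payload 4.9 kg.
Tool frame: the origin (TCP) lies at the very end of the fingers, on their centre line; the grasp point (between the pads) lies 19 mm behind it (robot.grip_depth is the x of the grasp point in the tool frame, in m); x points along the fingers, y is the direction in which the jaws open and shut, and the axes are right-handed (so a half turn about x gives the same grasp; the last joint's range is limited). The gripper opens to 85 mm and grips with 20 to 120 N. Pads are 22 mm wide; open, the fingers measure 114 mm over their backs; the gripper's body (76 mm by 85 mm) begins 54 mm behind the grasp point. The pads swing forward as they close: fully open they stand 13 mm farther back than shut.
Start: joints at [1.048, 0.326, -0.193, 1.052, 0, 1.437], TCP at [0.208, 0.509, 0.231] pointing down, gripper open.
Joint ranges: [-2.65, 2.65], [-0.97, 1.79], [-1.3, 1.35], [-1.93, 2.1], [-1.47, 1.37], [-3.14, 3.14]. Speed limits (rad/s): [2.57, 2.57, 3.14, 3.14, 3.14, 3.14].

INTERFACE

Orientations are given as a rotation vector (axis times angle).
In Python, from rig import robot, cams gives the robot as it stands. The module is installed in compiled form; this text tells all that it offers.
- The arm moves only by the tool apply_moves, never from a script. Its arguments are lists of equal length, an entry for each row: "delta_pos": the shift along the tool's x, y, z in mm, a list of three; "turn": the turn, a rotation vector about the tool's x, y, z in rad, a list of three. In form: {"delta_pos": [[dx, dy, dz], ...], "turn": [[wx, wy, wz], ...]}. A call has 1 to 12 rows; each row is the pose to reach, as a shift and turn from the pose commanded when the call began, along the tool's axes at that moment; what a row does not reach only later rows make up. A row lasts 1/12 s, in which the tool goes at most 41.7 mm and 7.16 degrees, less where a joint would pass 70% of its speed; a pose out of reach is approached as far as the arm can. A call with a gripper value outside its range is refused whole. "claw" is the finger opening in mm, from 0 to 85.4, set as the call begins (left out, the last holds). The fingers move at their own pace and stop on an object; "force" is the grip in N (left out, the last holds). Time passes only in rows, so rows that repeat a pose let the fingers close. It gives the time, the measured TCP pose, the force and the opening at its end, in the units of the state.
- robot.state(): the state, without advancing time (a new reading comes with each control period).
- cams.capture(name): name is "side" or "top" or "wrist"; returns (picture, depth): 384x512x3 uint8, red, green, blue; 384x512 float32, m along the optical axis (not along the pixel's ray), 0 where there is no reading.
- cams.calibration(name): a dict with "fovy" (degrees; the focal length in pixels is half the picture's height over the tangent of half this angle, whatever the lens; pixels are square), "cx", "cy" (the principal point, pixels), "R" (3x3) and "t" (3): a world point X has camera coordinates R X + t; the wrist camera has in their place "T_tool_cam" (4x4, takes a point from camera to tool coordinates, whose origin is the TCP and whose axes are the tool frame's). Camera axes: x right, y down, z forward; pixel columns grow to the right and rows downward; lengths in m; the calibration is good to about 2 mm. The wrist camera is an equidistant fisheye: a pixel r from the principal point sees the ray r / f radians off the axis. A picture is of the moment at which its call begins: read the wrist's pose just before it. calibration takes no time and is no camera call.
- robot.finish_job(): hands the job in, once; it reports no verdict.
The state is a dict: "clock": time; "qpos": joint angles; "dq": joint speeds; "joint_efforts": joint torques, N m; "tool_pos": TCP position; "ee_rot": TCP orientation; "wrist_force": force on the tool from outside, world axes, zero at the start; "ft_torque": the same for the moment, N m; "finger_gap": finger opening in m.
Only numpy, scipy, OpenCV 4.12 (cv2) and the standard library are available. Lean on these libraries where they do the work, as an engineer would, in place of code of your own. Each camera call takes 0.05 s, during which the arm holds its last target.

TASK

A square-headed lag screw has been poked crookedly into its hole in the foot of the tray press. Take the T-handled key, fit its square socket over the screw's head, bring the screw upright on its hole before giving it any turn, then wind it clockwise until its head comes down snug on the angle iron, and stop there: press and turn gently, never force it. Leave the key standing upright on the head, let go of it, and leave the other things on the bench where they are.

Things in the scene. Friction and masses are not known exactly. Their poses are not given: they have to be found in the camera images.
- key_grip (a point): T-handled key, standing upright on its socket, about 0.3 kg, 102 mm high: centre of its wooden crossbar, 90 mm above its lower end. The bar is 100 mm long (x), 18 mm thick (y), 24 mm high (z, up, away from the socket), flat-sided. Below the bar are a round steel shaft 16 mm thick and a square steel socket 38 mm wide, 34 mm high.
- key_mouth (a point): centre of the socket's mouth at the key's lower end, axes as key_grip (90 mm below it). The square cavity is 26 mm wide, 10 mm deep with a flat roof, its sides parallel to x and y of the key. Pressing the screw with over 60 N, or turning it with over 0.8 N m, counts as forcing it.
- lag_head (a point): centre of the top of the lag screw's head: 24 mm square, 12 mm high, its top 3.5 mm bevelled in to 17 mm square. The socket fits over it with 1 mm to spare a side, its roof resting on the head. z is the screw's axis and shows its lean; x and y do NOT turn with the head: how the square lies is not told and must be seen or felt. It fits in any quarter turn.
- lag_pivot (a point): point on the hole's axis 25 mm below the iron's face (in the wood), about which the screw leans. It starts 3 to 8.2 degrees off, its head 2 to 6 mm aside; it stays as put and takes about 3 N at the head to straighten. It turns clockwise from above against 0.25 N m of drag, 1 mm down per rad, and stops hard when home, 1.8 to 2.7 rad from the start. Turned the other way it stops within 0.9 rad.
- lag_hole (a point): centre of the screw's hole on the face of the angle iron of the fixed press foot, 50 mm above the bench; z is its axis (vertical), y points to the neighbouring screw (70 mm away, already home), x to the upright iron (55 mm away) and the post behind it (95 mm above the bench). With the screw home and upright, lag_head is 12 mm above this point.
- tin: a round metal tin, 60 mm across, 55 mm high, bystander; origin at the centre of its underside
- pot: a black plastic plant pot, 64 mm across, 60 mm high, bystander; origin at the centre of its underside
- tub_a: a round lidded tub, 72 mm across, 50 mm high, bystander; origin at the centre of its underside
- tub_b: another such tub, bystander; origin at the centre of its underside
- screwdriver: a screwdriver lying on the bench, bystander
- dibber: a small wooden dibber, 110 mm long, 32 mm thick at most, lying on the bench, bystander; origin at its point
Not all that is in view belongs to the job. Leave any green or turquoise look-alike of the part that bears key_grip alone.

How it is judged:
By the outcome, as a careful person would: the job done as asked, in the order asked, and still so for the second after the job is handed in, with the robot touching nothing.
It also fails if it takes over 72 s, if anything falls off the work surface, if the arm or the gripper's body presses on something with over 40 N, if the wrist force passes 120 N, or if a joint passes its speed limit or range.

## Working session

There is one attempt and no reset: what is moved stays moved. The work goes in short steps, Python scripts to look and compute and a tool call to move; the robot and the scene stay as the last step left them, time stands still between calls to the robot, and variables do not carry over. Pictures are saved under pics/ and viewed, and the job is handed in when it is done.

Besides the shell and the picture viewer there is one more tool, called after "Emit:" as name(argument=value, ...) on one line, values as JSON. apply_moves: Moves the arm, as the interface text tells. Its arguments: {"type":"object","properties":{"delta_pos":{"type":"array","items":{"type":"array","items":{"type":"number"}}},"turn":{"type":"array","items":{"type":"array","items":{"type":"number"}}},"claw":{"type":"number"},"force":{"type":"number"}},"required":["delta_pos","turn"]}

```bash
mkdir -p pics; ls; cat > h.py <<'E'
from rig import robot,cams
import numpy as np,cv2
from scipy.spatial.transform import Rotation as Ro
def cap(n,tag):
    s=robot.state(); im,d=cams.capture(n); np.savez('pics/%s.npz'%tag,im=im,d=d,p=s['tool_pos'],r=s['ee_rot']); cv2.imwrite('pics/%s.png'%tag,im[:,:,::-1]); return im,d
def world(n,tag,u,v,z=None):
    q=np.load('pics/%s.npz'%tag); d=q['d']; c=cams.calibration(n); f=d.shape[0]/2/np.tan(np.radians(c['fovy'])/2)
    x,y=u-c['cx'],v-c['cy']
    if n=='wrist':
        r=np.hypot(x,y); th=r/f; ray=np.array([np.sin(th)*x/r,np.sin(th)*y/r,np.cos(th)]); ray/=ray[2]
        T=c['T_tool_cam'];Rt=Ro.from_rotvec(q['r']).as_matrix()
        o=Rt@T[:3,3]+q['p']; w=Rt@T[:3,:3]@ray
    else:
        R,t=np.array(c['R']),np.array(c['t']); o=-R.T@t; w=R.T@np.array([x/f,y/f,1])
    if z is not None: return o+w*(z-o[2])/w[2]
    return o+w*d[int(round(v)),int(round(u))]
def proj(n,tag,X):
    q=np.load('pics/%s.npz'%tag); c=cams.calibration(n); f=384/2/np.tan(np.radians(c['fovy'])/2)
    if n=='wrist':
        Rt=Ro.from_rotvec(q['r']).as_matrix();T=np.array(c['T_tool_cam'])
        p=T[:3,:3].T@(Rt.T@(np.array(X)-q['p'])-T[:3,3]); r=np.hypot(p[0],p[1]); th=np.arctan2(r,p[2])
        return np.array([c['cx']+f*th*p[0]/r,c['cy']+f*th*p[1]/r])
    p=np.array(c['R'])@X+c['t']; return np.array([c['cx']+f*p[0]/p[2],c['cy']+f*p[1]/p[2]])
def crop(tag,x0,y0,x1,y1,k,out):
    im=cv2.imread('pics/%s.png'%tag)[y0:y1,x0:x1]; cv2.imwrite('pics/%s.png'%out,cv2.resize(im,None,fx=k,fy=k,interpolation=cv2.INTER_CUBIC))
E
python3 - <<'E'
from h import *
print(robot.state())
for n in ['side','top','wrist']:
    cap(n,n+'0'); c=cams.calibration(n); print(n,c)
a=np.vstack([cv2.imread('pics/side0.png')]); 
E
```

```text
pics
{'clock': 0.0, 'qpos': array([ 1.04779067e+00,  3.26973515e-01, -1.93593815e-01,  1.05200041e+00,
        8.36050336e-06,  1.43663145e+00]), 'dq': array([ 0.00112087,  0.0006276 ,  0.00054023, -0.00068363,  0.0012832 ,
        0.00029149]), 'joint_efforts': array([ 1.30285694e-03, -4.43395400e+01,  2.62444299e+01,  1.52886490e-02,
        2.18022265e-04,  1.98888483e-05]), 'tool_pos': array([0.20818604, 0.5084397 , 0.23048193]), 'ee_rot': array([ 0.30374916,  1.54976651, -0.30639243]), 'wrist_force': array([-0.98775932,  0.25999579, -1.04750944]), 'ft_torque': array([-0.01400582,  0.01350616,  0.05638566]), 'finger_gap': 0.08555503905983565}
side {'fovy': 47.226692138537466, 'cx': 260.33102566180594, 'cy': 191.45032296352142, 'R': array([[ 0.88877984, -0.45764581, -0.02511391],
       [-0.23521604, -0.40840636, -0.88197373],
       [ 0.3933749 ,  0.78978767, -0.47062898]]), 't': array([-0.53665625,  0.13634919,  1.20617307])}
top {'fovy': 54.771990295345226, 'cx': 255.21995941251427, 'cy': 190.4815369145513, 'R': array([[ 0.00420412, -0.99997685, -0.00534962],
       [-0.99660605, -0.00375002, -0.08223334],
       [ 0.08221137,  0.00567718, -0.99659875]]), 't': array([-0.16593826,  0.49919079,  1.04117326])}
wrist {'fovy': 65.70646984690485, 'cx': 255.14910792701636, 'cy': 193.17717652776483, 'T_tool_cam': array([[ 4.66751506e-04, -2.99857274e-01,  9.53983961e-01,
        -1.42484782e-01],
       [ 9.99999330e-01,  1.15063688e-03, -1.27595811e-04,
        -3.53865901e-04],
       [-1.05942859e-03,  9.53983381e-01,  2.99857610e-01,
        -7.70026584e-02],
       [ 0.00000000e+00,  0.00000000e+00,  0.00000000e+00,
         1.00000000e+00]])}
```

View pics/side0.png

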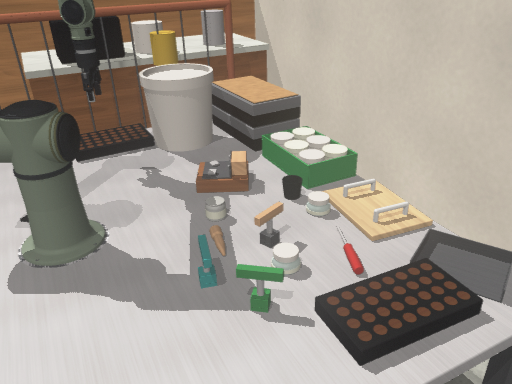

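View pics/top0.png

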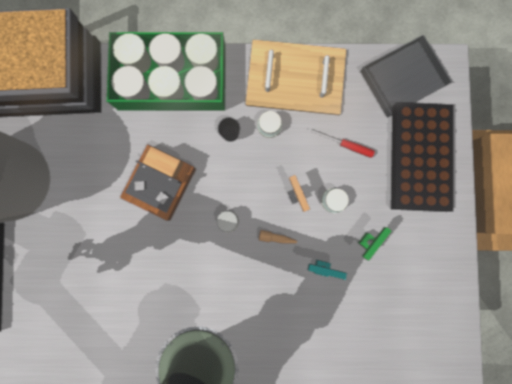

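View pics/wrist0.png

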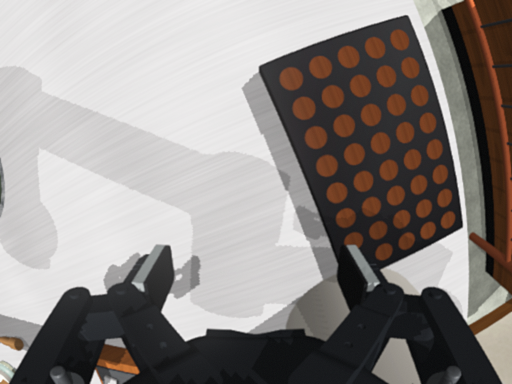

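The side view shows the wooden key at about (269,222) and the press foot at (223,172). The green and turquoise keys are look-alikes. In the top view the key bar is at (299,193), and the foot at (158,182) has its screws at about (140,186) and (163,198). I'll enlarge these.

```bash
python3 - <<'E'
from h import *
crop('top0',105,130,215,235,7,'c1'); crop('top0',260,150,360,230,7,'c2'); crop('side0',180,135,300,255,5,'c3')
for p in [(299,193),(293,178),(306,210),(140,186),(163,198),(160,162),(291,197),(229,220),(229,128),(270,122),(336,200)]: print(p,world('top','top0',*p).round(4))
E
```

```text
(299, 193) [ 0.4867 -0.2798  0.1036]
(293, 178) [ 0.5267 -0.2643  0.1017]
(306, 210) [ 0.442  -0.2974  0.107 ]
(140, 186) [0.5075 0.1532 0.0632]
(163, 198) [0.4745 0.0883 0.0656]
(160, 162) [0.5691 0.0909 0.0964]
(291, 197) [ 0.4808 -0.2652  0.0321]
(229, 220) [ 0.4152 -0.0925  0.0571]
(229, 128) [ 0.6859 -0.0857  0.0037]
(270, 122) [ 0.6918 -0.2051  0.0496]
(336, 200) [ 0.4716 -0.3878  0.0523]
```

View pics/c1.png

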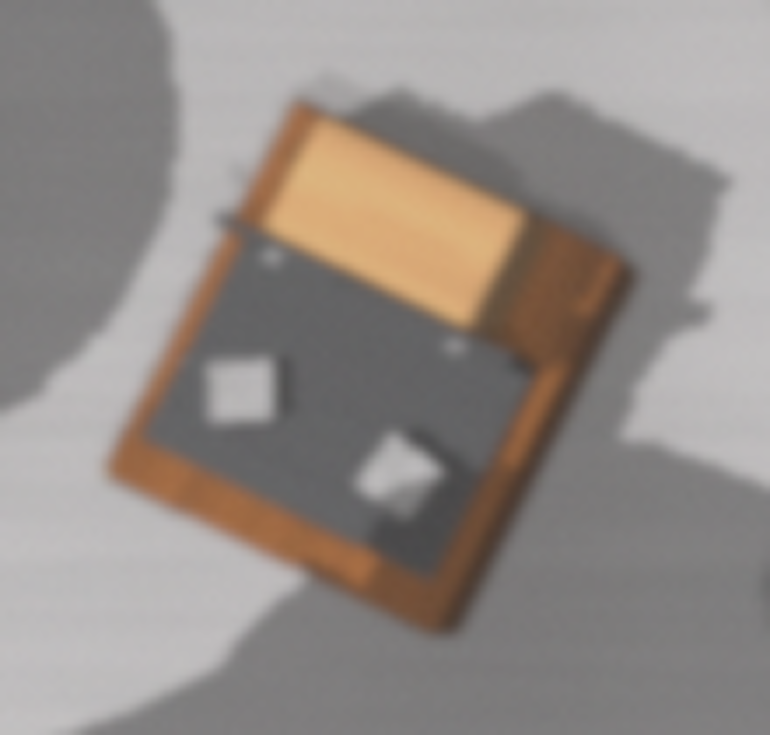

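View pics/c2.png

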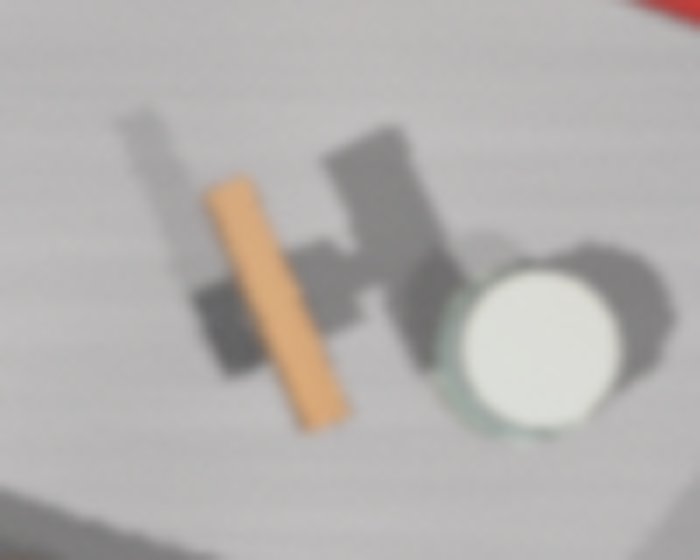

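View pics/c3.png

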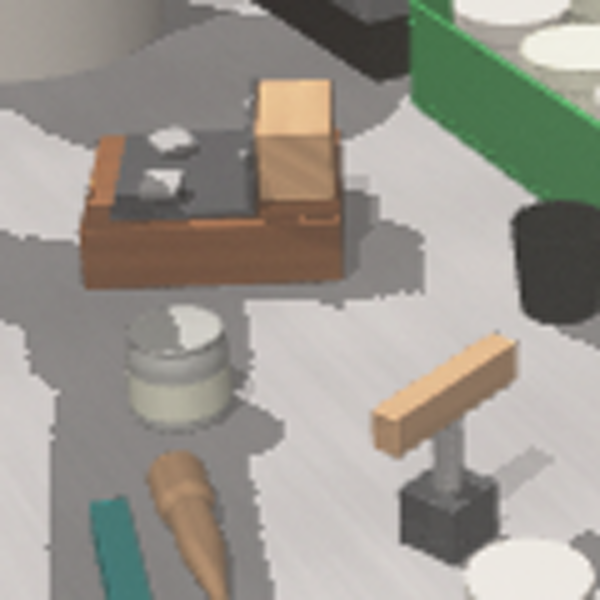

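The loose, leaning head is the lower right one, at top-view pixel (162,197.7). The home head is at (139.4,185.7). The key bar runs from (293,177) to (306.5,210). Next I'll work out the poses and move to look at the key from above.

```bash
cat >> h.py <<'E'
def goto(pos,xax,yax,n=None):
    """print delta_pos mm and turn in current tool axes for target pose"""
    s=robot.state(); R0=Ro.from_rotvec(s['ee_rot']).as_matrix(); x=np.array(xax,float);x/=np.linalg.norm(x);y=np.array(yax,float);y-=x*(x@y);y/=np.linalg.norm(y)
    R1=np.column_stack([x,y,np.cross(x,y)])
    print('dp',(R0.T@(np.array(pos)-s['tool_pos'])*1000).round(1),'turn',Ro.from_matrix(R0.T@R1).as_rotvec().round(4),'ang',np.degrees(np.linalg.norm(Ro.from_matrix(R0.T@R1).as_rotvec())))
def st():
    s=robot.state(); R=Ro.from_rotvec(s['ee_rot']).as_matrix()
    print('t',round(s['clock'],2),'p',s['tool_pos'].round(4),'x',R[:,0].round(3),'yaw_y',np.degrees(np.arctan2(R[1,1],R[0,1])).round(2),'q',s['qpos'].round(3),'F',s['wrist_force'].round(1),'M',s['ft_torque'].round(2),'gap',round(s['finger_gap'],4))
def yv(deg): return [np.cos(np.radians(deg)),np.sin(np.radians(deg)),0]
E
python3 - <<'E'
from h import *
st()
A=world('top','top0',293.2,177.2,.102);B=world('top','top0',306.4,210,.102); print(A,B,np.linalg.norm(A-B),np.degrees(np.arctan2(*(A-B)[1::-1])))
R=Ro.from_rotvec(robot.state()['ee_rot']).as_matrix();print(R.round(3))
for y in (112,-68): goto([.45,-.22,.21],[0,0,-1],yv(y))
E
```

```text
t 0.15 p [0.2083 0.5086 0.2307] x [-0.001 -0.001 -1.   ] yaw_y 67.73 q [ 1.048  0.327 -0.193  1.052  0.     1.437] F [-1.1 -0.1  0.3] M [-0.02  0.03 -0.02] gap 0.0852
[ 0.52876264 -0.26484497  0.102     ] [ 0.44212238 -0.29915547  0.102     ] 0.09318661006861494 21.60411346369397
[[-0.001  0.379  0.925]
 [-0.001  0.925 -0.379]
 [-1.    -0.001 -0.   ]]
dp [  21.3 -582.6  499.9] turn [-7.727e-01 -7.000e-04  1.100e-03] ang 44.274043055250544
dp [  21.3 -582.6  499.9] turn [2.3689e+00 1.4000e-03 8.0000e-04] ang 135.72602426386268
```

```bash
python3 - <<'E'
from h import *
S=world('top','top0',162,197.7,.064);H=world('top','top0',139.4,185.7,.062);print(S,H,np.linalg.norm(S-H))
goto([.46,.09,.19],[0,0,-1],yv(112))
E
```

```text
[0.47539083 0.0915136  0.064     ] [0.50842149 0.15526309 0.062     ] 0.07182633603035302
dp [  41.  -291.9  391.6] turn [-7.727e-01 -7.000e-04  1.100e-03] ang 44.274043055250544
```

Emit:
apply_moves(delta_pos=[[0,-25,35],[5,-50,70],[10,-75,105],[15,-100,140],[20,-125,175],[25,-150,210],[30,-180,245],[35,-210,280],[41,-240,320],[41,-270,360],[41,-292,392],[41,-292,392]], turn=[[-0.08,0,0],[-0.16,0,0],[-0.24,0,0],[-0.32,0,0],[-0.4,0,0],[-0.48,0,0],[-0.56,0,0],[-0.64,0,0],[-0.72,0,0],[-0.773,0,0],[-0.773,0,0],[-0.773,0,0]], claw=60, force=60)

```text
clock: 1.15
tool_pos: [0.4616, 0.0874, 0.1901]
ee_rot: [-0.3, 1.55, 0.3]
wrist_force: [1.1, 0.4, 0.5]
finger_gap: 0.0598
```

```bash
python3 - <<'E'
from h import *
st();cap('wrist','w1');crop('w1',150,80,410,275,3,'w1c')
S=np.array([.4754,.0915,.064]); print(proj('wrist','w1',S))
E
```

```text
t 1.15 p [0.4616 0.0874 0.1901] x [ 0. -0. -1.] yaw_y 111.92 q [ 0.03   0.214 -0.459  0.898 -0.    -0.352] F [1.1 0.4 0.5] M [ 0.11 -0.05  0.02] gap 0.0598
[253.76259481 200.3174557 ]
```

View pics/w1c.png

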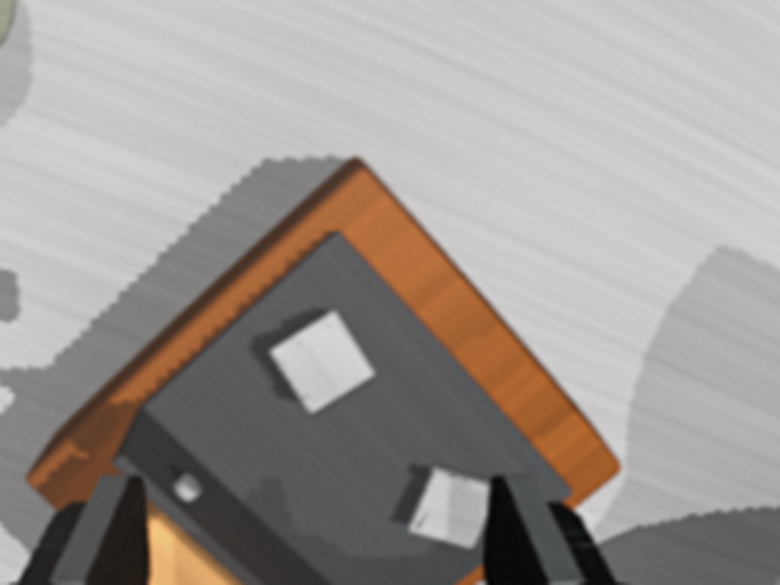

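The loose head is at wrist-image pixel (257,200), close to the predicted (254,200). The home head is at (302,248). I'll go lower, centred on both screws, so I can read the head's yaw, its lean and the hole.

```bash
python3 - <<'E'
from h import *
c=np.array([.487,.118]); z=np.array([np.sin(np.radians(112)),-np.cos(np.radians(112))])
goto([*(c-.022*z),.122],[0,0,-1],yv(112))
E
```

```text
dp [68.2 24.1 11. ] turn [-0.0062  0.0017  0.0051] ang 0.4688025979646611
```

Emit:
apply_moves(delta_pos=[[34,12,-8],[68,22,-14],[68,22,-14],[68,22,-14]], turn=[[0,0,0],[0,0,0],[0,0,0],[0,0,0]], claw=85)

```text
clock: 1.53
tool_pos: [0.4372, 0.1053, 0.1213]
ee_rot: [-0.302, 1.554, 0.302]
wrist_force: [1.0, 0.4, 1.1]
finger_gap: 0.0844
```

```bash
python3 - <<'E'
from h import *
st();cap('wrist','w2');crop('w2',160,100,360,250,4,'w2c')
S=np.array([.4754,.0915,.064]); print(proj('wrist','w2',S))
E
```

```text
t 1.53 p [0.4372 0.1053 0.1213] x [-0.005 -0.001 -1.   ] yaw_y 112.06 q [ 0.072  0.262 -0.598  0.715 -0.    -0.313] F [1.  0.4 1.1] M [0.01 0.02 0.04] gap 0.0844
[219.44206664 249.40514829]
```

View pics/w2c.png

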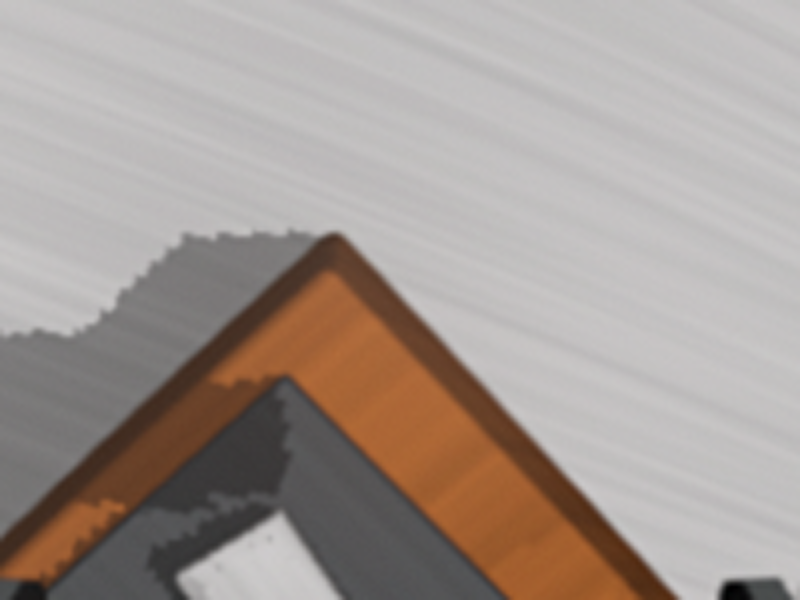

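View pics/w2.png

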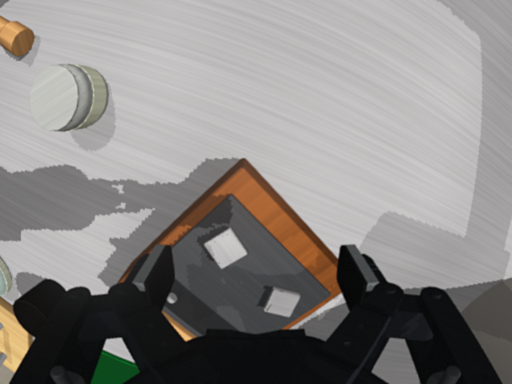

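I gave the z shift the wrong sign, so the view is off-centre, but both heads are in it. I'll enlarge them.

```bash
python3 - <<'E'
from h import *
crop('w2',165,185,325,340,5,'w2d')
E
```

```text
(no output)
```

View pics/w2d.png

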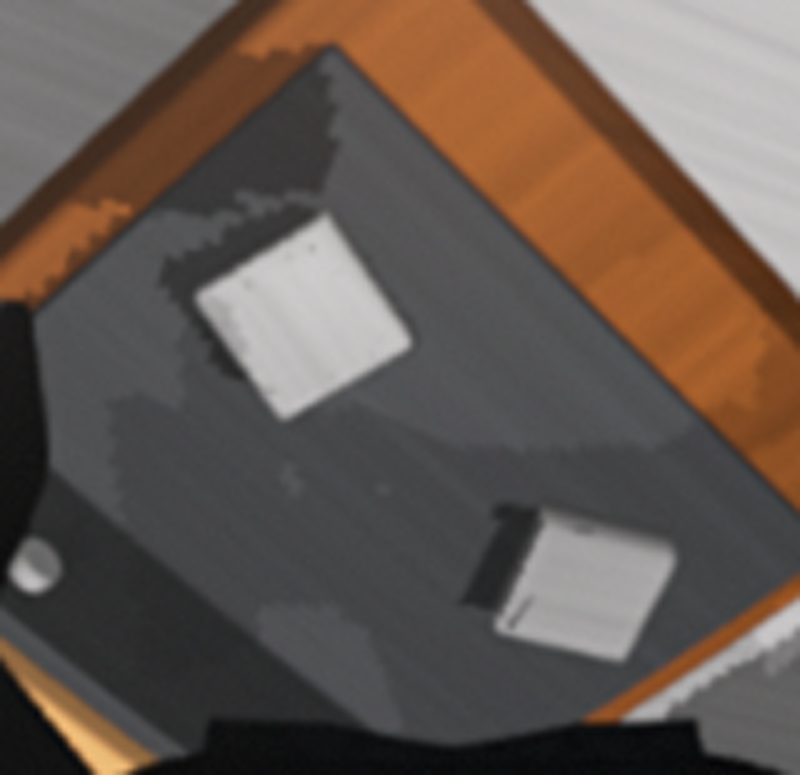

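The loose head's corners in w2 are (229.4,227.6), (247.6,253.4), (222.4,269) and (204,244.4). The home head's are (273,287), (300.4,295.6), (290,317.4) and (264.4,311).

```bash
python3 - <<'E'
from h import *
L=[(322,213),(413,342),(287,420),(195,297)];Hm=[(540,510),(677,553),(625,662),(497,630)]
for nm,C,z in(('loose',L,.061),('home',Hm,.0585)):
    W=np.array([world('wrist','w2',u/5+165,v/5+185,z) for u,v in C]); c=W.mean(0)
    e=np.roll(W,-1,0)-W; print(nm,c.round(4),'edges',np.linalg.norm(e[:,:2],axis=1).round(4),'ang',(np.degrees(np.arctan2(e[:,1],e[:,0]))%90).round(1))
    # depth pts in head
    poly=np.array([[u/5+165,v/5+185] for u,v in C]); m=np.zeros((384,512),np.uint8); pc=poly.mean(0)
    cv2.fillPoly(m,[np.round(pc+(poly-pc)*.62).astype(int)],1)
    P=np.array([world('wrist','w2',u,v) for v,u in zip(*np.nonzero(m))]); 
    A=np.c_[P[:,:2]-P[:,:2].mean(0),np.ones(len(P))]; 
    co,*_=np.linalg.lstsq(A,P[:,2],rcond=None); r=P[:,2]-A@co
    print(' plane n',(-co[:2]).round(3),'deg',np.degrees(np.hypot(*co[:2])).round(2),'z',co[2].round(4),'at',P.mean(0)[:2].round(4),'rms',r.std().round(5),len(P))
    for dz in[]:pass
# iron edges
a=world('wrist','w2',330/5+165,45/5+185,.05);b=world('wrist','w2',700/5+165,418/5+185,.05);c=world('wrist','w2',50/5+165,300/5+185,.05)
print(a,b,c,np.degrees(np.arctan2(*(b-a)[1::-1])),np.degrees(np.arctan2(*(c-a)[1::-1])))
# top cam
for nm,C,z in(('loose',[(397,430),(445,472),(405,520),(355,480)],.061),('home',[(203,357),(275,355),(279,422),(207,424)],.0585)):
    W=np.array([world('top','top0',u/7+105,v/7+130,z) for u,v in C]);print('top',nm,W.mean(0).round(4))
E
```

```text
loose [0.4748 0.0962 0.061 ] edges [0.0257 0.025  0.0257 0.0248] ang [53.5 57.7 53.2 57.6]
 plane n [1.499 0.183] deg 86.51 z 0.0653 at [0.4723 0.0956] rms 0.00785 380
home [0.5088 0.1596 0.0585] edges [0.0258 0.026  0.0246 0.0273] ang [89.6  5.4  2.3  7.7]
 plane n [0.999 0.558] deg 65.55 z 0.0635 at [0.5048 0.1571] rms 0.00615 294
[0.43509807 0.08480297 0.05      ] [0.47370422 0.16578353 0.05      ] [0.49409339 0.05696093 0.05      ] 64.51129610871169 -25.264329554727844
top loose [0.475  0.0917 0.061 ]
top home [0.5089 0.1563 0.0585]
```

The two cameras agree that the head sits about 4 mm towards −x of its hole and has a yaw of about 55.5° mod 90. Their y values differ by about 3 mm. Next is the key.

```bash
python3 - <<'E'
from h import *
goto([.475,-.285,.19],[0,0,-1],yv(111.6))
E
```

```text
dp [ -67.  -375.2 -113.7] turn [ 0.0079 -0.0004  0.0001] ang 0.4505823069916178
```

Emit:
apply_moves(delta_pos=[[-35,0,0],[-66,-30,-8],[-66,-65,-19],[-66,-100,-30],[-66,-140,-42],[-66,-180,-54],[-66,-220,-66],[-66,-260,-78],[-66,-300,-90],[-66,-335,-101],[-66,-375,-113],[-66,-375,-113]], turn=[[0.008,0,0],[0.008,0,0],[0.008,0,0],[0.008,0,0],[0.008,0,0],[0.008,0,0],[0.008,0,0],[0.008,0,0],[0.008,0,0],[0.008,0,0],[0.008,0,0],[0.008,0,0]], claw=60)

```text
clock: 2.58
tool_pos: [0.4775, -0.2934, 0.1913]
ee_rot: [-0.297, 1.547, 0.283]
wrist_force: [0.4, -0.3, 0.1]
finger_gap: 0.0601
```

```bash
python3 - <<'E'
from h import *
st();cap('wrist','w3');crop('w3',170,100,370,250,4,'w3c')
print(proj('wrist','w3',np.array([.4854,-.282,.102])))
E
```

```text
t 2.58 p [ 0.4775 -0.2934  0.1913] x [ 0.005 -0.008 -1.   ] yaw_y 111.19 q [-0.681  0.368 -0.238  0.955 -0.003 -1.051] F [ 0.4 -0.3  0.1] M [ 0.02 -0.08 -0.01] gap 0.0601
[265.53759751 211.14952485]
```

View pics/w3c.png

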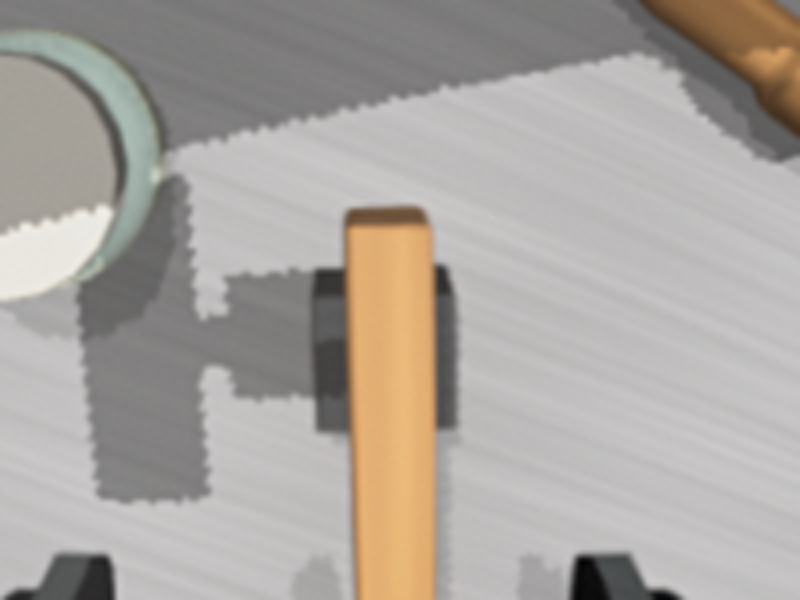

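```bash
python3 - <<'E'
from h import *
st();cap('wrist','w3b');crop('w3b',200,140,340,300,5,'w3c2')
E
```

```text
t 2.63 p [ 0.4769 -0.2898  0.1908] x [ 0.004 -0.004 -1.   ] yaw_y 111.29 q [-6.78e-01  3.66e-01 -2.42e-01  9.57e-01 -1.00e-03 -1.05e+00] F [-0.  -1.3  0. ] M [0.   0.02 0.02] gap 0.06
```

View pics/w3c2.png

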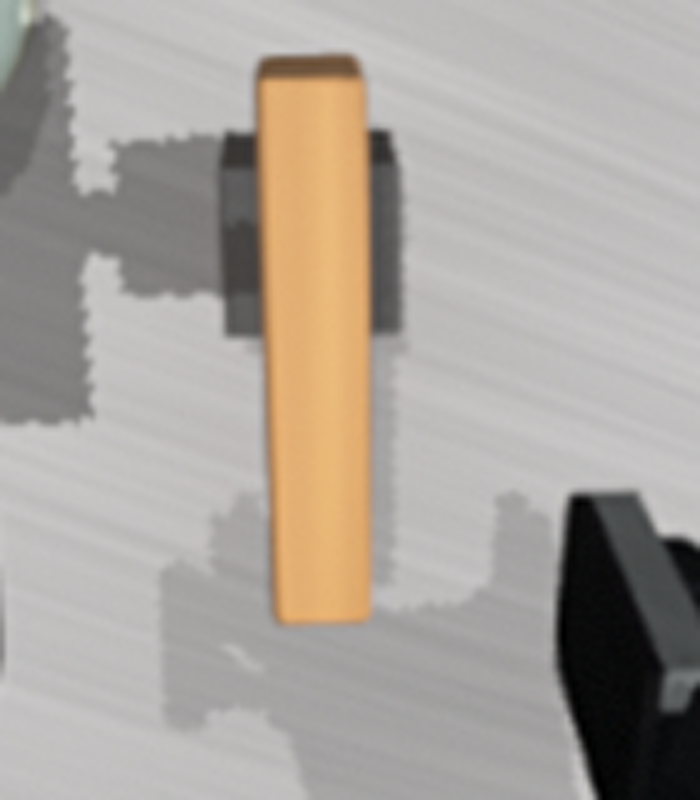

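In w3b the bar's top face has corners (251.6,155.4), (273.4,155.4), (274.2,264.4) and (255.4,264.4).

```bash
python3 - <<'E'
from h import *
W=np.array([world('wrist','w3b',u/5+200,v/5+140,.102) for u,v in [(258,77),(367,77),(371,622),(277,622)]]);print(W.round(4),W.mean(0))
a=(W[0]+W[1])/2;b=(W[2]+W[3])/2;print(np.linalg.norm(a-b),np.degrees(np.arctan2(*(b-a)[1::-1])))
c=W.mean(0); ang=np.degrees(np.arctan2(*(b-a)[1::-1]))
for z in (.12,.071): goto([c[0],c[1],z],[0,0,-1],yv(ang+90))
E
```

```text
[[ 0.445  -0.3058  0.102 ]
 [ 0.4387 -0.2898  0.102 ]
 [ 0.5295 -0.2513  0.102 ]
 [ 0.5357 -0.2671  0.102 ]] [ 0.48720773 -0.27850803  0.102     ]
0.09865971297283152 23.036688364727542
dp [70.4  4.3 13.3] turn [-0.0285  0.0018  0.0031] ang 1.6437690067098774
dp [119.4   4.5  13.2] turn [-0.0285  0.0018  0.0031] ang 1.6437690067098774
```

Emit:
apply_moves(delta_pos=[[30,4,13],[60,4,13],[90,4,13],[119,4,13],[119,4,13],[119,4,13]], turn=[[-0.028,0,0],[-0.028,0,0],[-0.028,0,0],[-0.028,0,0],[-0.028,0,0],[-0.028,0,0]])

```text
clock: 3.18
tool_pos: [0.4854, -0.2746, 0.0695]
ee_rot: [-0.317, 1.549, 0.32]
wrist_force: [-0.7, 0.5, 0.4]
finger_gap: 0.0602
```

```bash
python3 - <<'E'
from h import *
st();goto([.4872,-.2785,.071],[0,0,-1],yv(113))
E
```

```text
t 3.18 p [ 0.4854 -0.2746  0.0695] x [-0.002  0.002 -1.   ] yaw_y 113.26 q [-0.647  0.5   -0.38   0.692  0.    -1.053] F [-0.7  0.5  0.4] M [ 0.03 -0.08  0.01] gap 0.0602
dp [-1.5 -4.3  0.1] turn [ 0.0046 -0.0011 -0.0021] ang 0.2943711050305178
```

Emit:
apply_moves(delta_pos=[[-1,-4,0],[-1,-4,0],[-1,-4,0]], turn=[[0.004,0,0],[0.004,0,0],[0.004,0,0]])

```text
clock: 3.43
tool_pos: [0.489, -0.2811, 0.0727]
ee_rot: [-0.317, 1.545, 0.311]
wrist_force: [-0.2, 0.2, 0.0]
finger_gap: 0.0598
```

Emit:
apply_moves(delta_pos=[[0,0,0],[0,0,0],[0,0,0],[0,0,0],[0,0,0],[0,0,0]], turn=[[0,0,0],[0,0,0],[0,0,0],[0,0,0],[0,0,0],[0,0,0]], claw=0, force=70)

```text
clock: 3.93
tool_pos: [0.4873, -0.2798, 0.0708]
ee_rot: [-0.314, 1.548, 0.314]
wrist_force: [-0.7, 1.6, 6.0]
finger_gap: 0.0169
```

```bash
python3 - <<'E'
from h import *
st();cap('wrist','w4')
E
```

```text
t 3.93 p [ 0.4873 -0.2798  0.0708] x [ 0. -0. -1.] yaw_y 112.93 q [-0.653  0.504 -0.371  0.696  0.    -1.053] F [-0.7  1.6  6. ] M [ 0.25  0.29 -0.  ] gap 0.0169
```

View pics/w4.png

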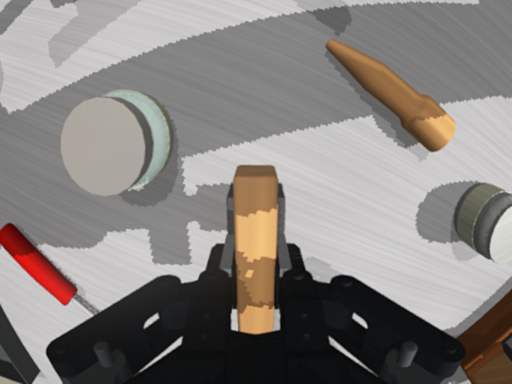

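The bar is gripped with a gap of 17 mm. Its near-end top edge shows at about v=178. I'll check where the bar sits along itself in the grip.

```bash
python3 - <<'E'
from h import *
crop('w4',210,150,310,350,4,'w4c')
q=np.load('pics/w4.npz');R=Ro.from_rotvec(q['r']).as_matrix()
for v in (164,170,176,178,180,325,330,333): print(v,(R.T@(world('wrist','w4',256,v,.102)-q['p'])*1000).round(1))
for zz,v in((.078,165),):print((R.T@(world('wrist','w4',256,v,zz)-q['p'])*1000).round(1))
E
```

```text
164 [-31.2   0.2 -54. ]
170 [-31.2   0.2 -51.6]
176 [-31.2   0.2 -49.2]
178 [-31.2   0.2 -48.4]
180 [-31.2   0.2 -47.6]
325 [-31.2   0.3  26. ]
330 [-31.2   0.4  29.5]
333 [-31.2   0.4  31.7]
[ -7.2   0.3 -48.5]
```

View pics/w4c.png

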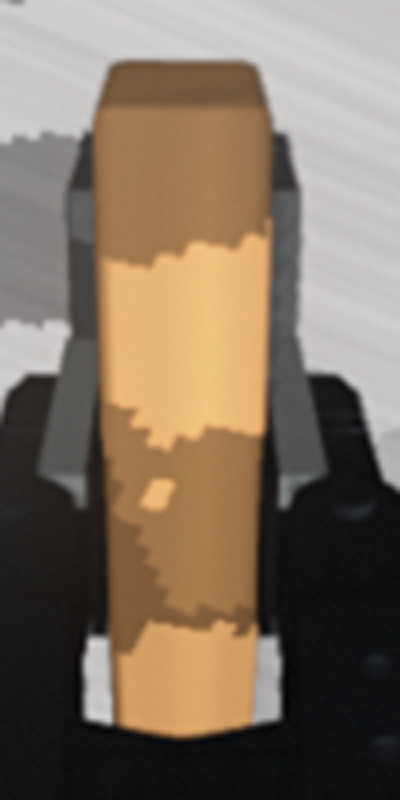

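Emit:
apply_moves(delta_pos=[[-20,0,0],[-50,0,0],[-85,0,0],[-114,0,0]], turn=[[0,0,0],[0,0,0],[0,0,0],[0,0,0]])

```text
clock: 4.32
tool_pos: [0.4868, -0.2796, 0.1853]
ee_rot: [-0.313, 1.549, 0.315]
wrist_force: [-0.2, -1.4, -2.1]
finger_gap: 0.0169
```

Emit:
apply_moves(delta_pos=[[0,20,10],[0,50,25],[0,85,41],[0,120,58],[0,155,75],[0,190,92],[0,225,109],[0,260,126],[0,295,143],[0,330,160],[0,360,174],[0,377,182]], turn=[[-0.05,0,0],[-0.1,0,0],[-0.15,0,0],[-0.2,0,0],[-0.25,0,0],[-0.3,0,0],[-0.35,0,0],[-0.4,0,0],[-0.45,0,0],[-0.5,0,0],[-0.54,0,0],[-0.567,0,0]])

```text
clock: 5.32
tool_pos: [0.5071, 0.1417, 0.1836]
ee_rot: [-0.757, 1.435, 0.759]
wrist_force: [-0.0, -1.1, -1.8]
finger_gap: 0.017
```

Emit:
apply_moves(delta_pos=[[0,0,0],[0,0,0],[0,0,0]], turn=[[0,0,0],[0,0,0],[0,0,0]])

```text
clock: 5.57
tool_pos: [0.5075, 0.1377, 0.1837]
ee_rot: [-0.754, 1.438, 0.754]
wrist_force: [0.6, -0.1, -2.5]
finger_gap: 0.017
```

```bash
python3 - <<'E'
from h import *
st();cap('wrist','w5');st();cap('top','top5')
crop('w5',180,120,340,240,5,'w5c')
E
```

```text
t 5.57 p [0.5075 0.1377 0.1837] x [-0.001 -0.001 -1.   ] yaw_y 145.4 q [ 0.125  0.321 -0.329  0.922 -0.001 -0.842] F [ 0.6 -0.1 -2.5] M [ 0.   -0.   -0.06] gap 0.017
t 5.62 p [0.5077 0.1374 0.1838] x [-0.001 -0.001 -1.   ] yaw_y 145.35 q [ 0.124  0.321 -0.329  0.922 -0.    -0.842] F [-0.1  0.2 -2.2] M [-0.04  0.01 -0.04] gap 0.0169
```

View pics/w5.png

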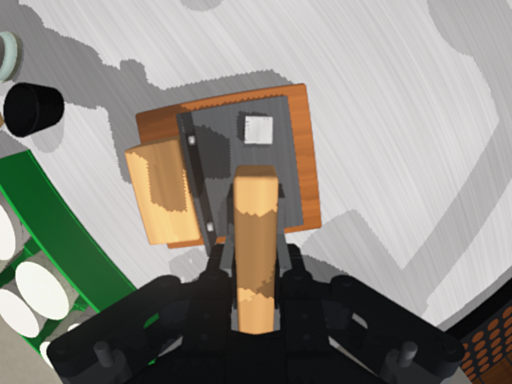

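View pics/w5c.png

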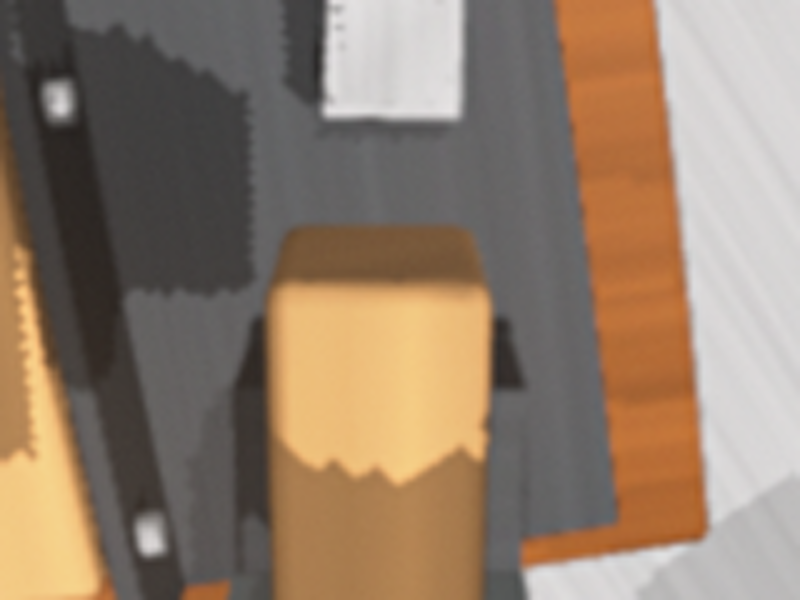

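```bash
python3 - <<'E'
from h import *
crop('w5',180,75,330,180,5,'w5d')
E
```

```text
(no output)
```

View pics/w5d.png

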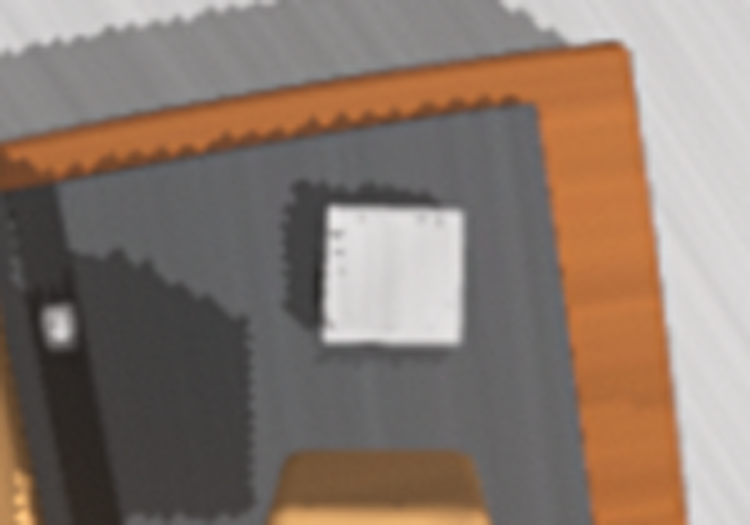

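In w5 the head's corners are (245.4,116.2), (272.8,116.8), (272.4,144) and (244.2,143.6), parallel to the bar. The iron's corner is at (287.4,95.8).

```bash
python3 - <<'E'
from h import *
g=lambda u,v,z:world('wrist','w5',u/5+180,v/5+75,z)
W=np.array([g(*c,.061) for c in [(327,206),(464,209),(462,345),(321,343)]]);e=np.roll(W,-1,0)-W
print(W.mean(0),np.linalg.norm(e,axis=1).round(4),(np.degrees(np.arctan2(e[:,1],e[:,0]))%90).round(1))
a=g(537,104,.05);b=g(592,500,.05);c=g(60,185,.05);print('corner',a,np.degrees(np.arctan2(*(b-a)[1::-1])),np.degrees(np.arctan2(*(c-a)[1::-1])))
for th in (64.6,65.0):
    X=np.array(yv(th-90));Y=np.array(yv(th)); hole=a+.0345*X+.0292*Y; print('hole',hole,'off',(W.mean(0)-hole)[:2].round(4))
q=np.load('pics/w5.npz');R=Ro.from_rotvec(q['r']).as_matrix()
print('bar near edge tool',(R.T@(world('wrist','w5',256,286/5+120,q['p'][2]+.031)-q['p'])*1000).round(1))
print('bar mid u', (R.T@(world('wrist','w5',180+380/5,286/5+120,q['p'][2]+.031)-q['p'])*1000).round(1))
E
```

```text
[0.4747121  0.09629646 0.061     ] [0.0242 0.0245 0.0253 0.0247] [54.3 55.2 54.7 52.7]
corner [0.43518748 0.08545845 0.05      ] 64.61208913777762 -25.371405632676602
hole [0.47887745 0.09703758 0.05      ] off [-0.0042 -0.0007]
hole [0.47879555 0.09734231 0.05      ] off [-0.0041 -0.001 ]
bar near edge tool [-30.9   0.4 -48.7]
bar mid u [-30.9   0.4 -48.7]
```

Both views agree: hole at (0.4788, 0.0967), head offset (−4.1, −0.6) mm giving about 6.4° of lean, and head yaw about 54.8°. I'll lower the key along the leaning axis.

```bash
cat >> h.py <<'E'
P=np.array([.4788,.0967,.025])
def key(off,dist,yaw,dz=.0009,dy=.0002):
    """TCP pose with key axis through P toward head offset off (m at 36mm)"""
    n=np.array([off[0],off[1],.036]);n/=np.linalg.norm(n); x=-n; y=np.array(yv(yaw)); y-=x*(x@y); y/=np.linalg.norm(y); z=np.cross(x,y)
    p=P+n*dist-dz*z-dy*y
    goto(p,x,y)
E
python3 - <<'E'
from h import *
st()
for d in(.125,.108,.1003): key((-.0041,-.0006),d,145)
E
```

```text
t 5.67 p [0.5078 0.1371 0.184 ] x [-0.001 -0.    -1.   ] yaw_y 145.31 q [ 0.124  0.32  -0.329  0.922 -0.    -0.842] F [ 0.7 -1.4 -2.3] M [-0.01  0.05  0.01] gap 0.017
dp [ 34.9  11.1 -60.4] turn [ 0.0087 -0.0794 -0.0838] ang 6.632967537458015
dp [ 51.8   9.7 -59.1] turn [ 0.0087 -0.0794 -0.0838] ang 6.632967537458015
dp [ 59.4   9.  -58.4] turn [ 0.0087 -0.0794 -0.0838] ang 6.632967537458015
```

Emit:
apply_moves(delta_pos=[[0,2,-15],[0,6,-40],[8,11,-60],[20,11,-60],[35,11,-60],[35,11,-60],[35,11,-60]], turn=[[0,0,0],[0,-0.03,-0.03],[0,-0.06,-0.06],[0.008,-0.079,-0.084],[0.008,-0.079,-0.084],[0.008,-0.079,-0.084],[0.008,-0.079,-0.084]])

```text
clock: 6.25
tool_pos: [0.4643, 0.0941, 0.1491]
ee_rot: [-0.764, 1.33, 0.705]
wrist_force: [0.6, 0.0, -2.5]
finger_gap: 0.0171
```

```bash
python3 - <<'E'
from h import *
st();cap('side','s6');cap('top','top6');cap('wrist','w6')
for d in(.125,.112,.1003): key((-.0041,-.0006),d,145)
crop('s6',170,70,290,200,5,'s6c')
E
```

```text
t 6.25 p [0.4643 0.0941 0.1491] x [ 0.112  0.017 -0.994] yaw_y 144.67 q [ 0.036  0.185 -0.624  0.648  0.012 -0.921] F [ 0.6  0.  -2.5] M [-0.07  0.17  0.01] gap 0.0171
dp [ 0.8  1.  -2. ] turn [0.002  0.0014 0.0016] ang 0.16731591748198518
dp [13.8  1.  -2. ] turn [0.002  0.0014 0.0016] ang 0.16731591748198518
dp [25.5  1.  -2. ] turn [0.002  0.0014 0.0016] ang 0.16731591748198518
```

View pics/s6c.png

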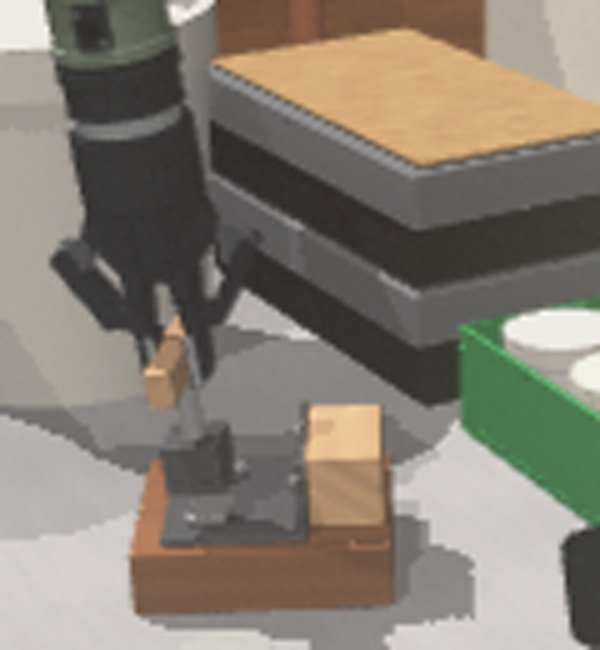

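View pics/w6.png

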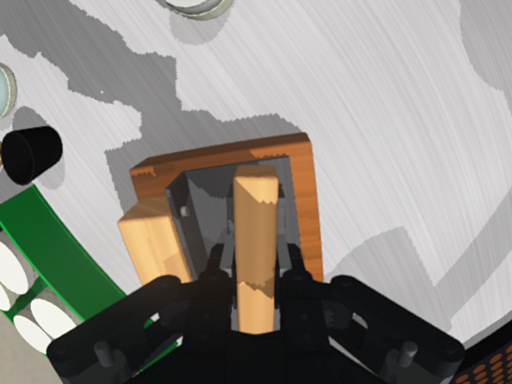

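The side view shows the tilted key standing just above the loose head, and nothing touches. I'll apply the sideways correction and descend.

Emit:
apply_moves(delta_pos=[[3,1,-2],[7,1,-2],[13,1,-2],[13,1,-2],[13,1,-2]], turn=[[0,0,0],[0,0,0],[0,0,0],[0,0,0],[0,0,0]])

```text
clock: 6.82
tool_pos: [0.464, 0.0943, 0.1355]
ee_rot: [-0.766, 1.329, 0.706]
wrist_force: [0.5, -0.4, -2.3]
finger_gap: 0.0169
```

```bash
python3 - <<'E'
from h import *
st()
for d in(.112,.1003): key((-.0041,-.0006),d,145)
E
```

```text
t 6.82 p [0.464  0.0943 0.1355] x [ 0.112  0.017 -0.994] yaw_y 144.79 q [ 0.036  0.202 -0.644  0.611  0.013 -0.923] F [ 0.5 -0.4 -2.3] M [-0.06  0.17  0.01] gap 0.0169
dp [-0.5 -1.7  0.8] turn [ 0.0028 -0.0002 -0.0007] ang 0.16420114875952968
dp [11.2 -1.7  0.8] turn [ 0.0028 -0.0002 -0.0007] ang 0.16420114875952968
```

Emit:
apply_moves(delta_pos=[[0,-1.7,0.8],[1.5,-1.7,0.8],[3,-1.7,0.8],[3,-1.7,0.8]], turn=[[0,0,0],[0,0,0],[0,0,0],[0,0,0]])

```text
clock: 7.15
tool_pos: [0.4666, 0.094, 0.1331]
ee_rot: [-0.766, 1.328, 0.706]
wrist_force: [-0.3, -0.4, -3.1]
finger_gap: 0.0172
```

```bash
python3 - <<'E'
from h import *
st()
for d in(.109,.1003): key((-.0041,-.0006),d,145)
E
```

```text
t 7.15 p [0.4666 0.094  0.1331] x [ 0.114  0.017 -0.993] yaw_y 144.77 q [ 0.035  0.209 -0.643  0.605  0.013 -0.923] F [-0.3 -0.4 -3.1] M [-0.03  0.2   0.03] gap 0.0172
dp [-0.1  0.4 -0.2] turn [0.0025 0.0005 0.0002] ang 0.14850628712534633
dp [ 8.6  0.4 -0.2] turn [0.0025 0.0005 0.0002] ang 0.14850628712534633
```

Now on target and not touching. I'll continue in small steps.

Emit:
apply_moves(delta_pos=[[1,0,0],[2,0,0],[3,0,0],[3,0,0]], turn=[[0,0,0],[0,0,0],[0,0,0],[0,0,0]])

```text
clock: 7.48
tool_pos: [0.4668, 0.094, 0.1302]
ee_rot: [-0.766, 1.328, 0.706]
wrist_force: [0.2, -0.4, -1.7]
finger_gap: 0.017
```

Emit:
apply_moves(delta_pos=[[1,0,0],[2,0,0],[2.5,0,0],[2.5,0,0]], turn=[[0,0,0],[0,0,0],[0,0,0],[0,0,0]])

```text
clock: 7.82
tool_pos: [0.4672, 0.0941, 0.1277]
ee_rot: [-0.766, 1.328, 0.706]
wrist_force: [-0.7, -0.4, -2.7]
finger_gap: 0.0169
```

```bash
python3 - <<'E'
from h import *
st()
for d in(.1003,): key((-.0041,-.0006),d,145)
E
```

```text
t 7.82 p [0.4672 0.0941 0.1277] x [ 0.114  0.017 -0.993] yaw_y 144.77 q [ 0.035  0.218 -0.648  0.59   0.013 -0.923] F [-0.7 -0.4 -2.7] M [-0.07  0.19 -0.05] gap 0.0169
dp [ 3.1  0.4 -0.2] turn [0.0026 0.0005 0.0002] ang 0.15107365655853738
```

Emit:
apply_moves(delta_pos=[[1,0,0],[2,0,0],[2,0,0]], turn=[[0,0,0],[0,0,0],[0,0,0]])

```text
clock: 8.07
tool_pos: [0.4674, 0.0941, 0.1257]
ee_rot: [-0.766, 1.328, 0.706]
wrist_force: [0.4, 0.0, -2.1]
finger_gap: 0.0171
```

Emit:
apply_moves(delta_pos=[[0.5,0,0],[1,0,0],[1,0,0]], turn=[[0,0,0],[0,0,0],[0,0,0]])

```text
clock: 8.32
tool_pos: [0.4676, 0.0941, 0.1248]
ee_rot: [-0.766, 1.328, 0.706]
wrist_force: [1.0, -0.0, -1.7]
finger_gap: 0.0172
```

```bash
python3 - <<'E'
from h import *
st()
for d in(.1003,): key((-.0041,-.0006),d,145)
cap('wrist','w7');cap('side','s7');crop('s7',180,100,260,200,7,'s7c')
E
```

```text
t 8.32 p [0.4676 0.0941 0.1248] x [ 0.114  0.017 -0.993] yaw_y 144.77 q [ 0.035  0.222 -0.651  0.582  0.013 -0.923] F [ 1.  -0.  -1.7] M [-0.03  0.23 -0.04] gap 0.0172
dp [ 0.2  0.5 -0.2] turn [0.0025 0.0006 0.0003] ang 0.14950904898990067
```

View pics/s7c.png

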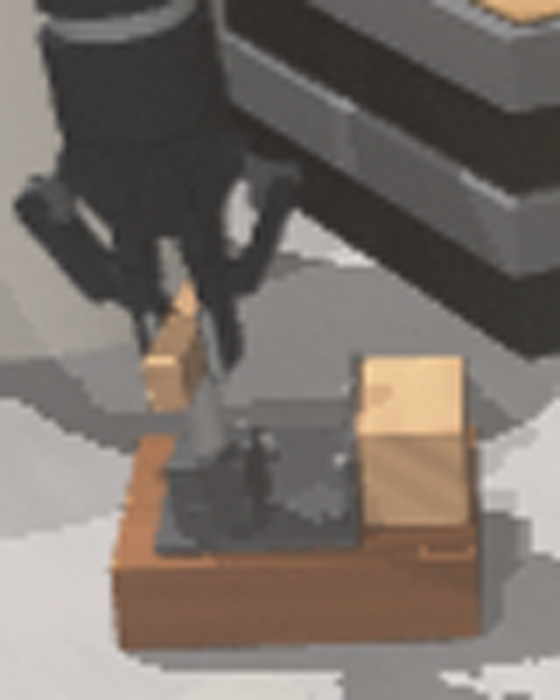

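The socket is down around the loose head with no side force. I'll feel for the roof contact.

Emit:
apply_moves(delta_pos=[[0.4,0,0],[0.8,0,0],[0.8,0,0]], turn=[[0,0,0],[0,0,0],[0,0,0]])

```text
clock: 8.67
tool_pos: [0.4682, 0.0941, 0.1246]
ee_rot: [-0.766, 1.326, 0.705]
wrist_force: [-0.3, 0.5, 1.3]
finger_gap: 0.0169
```

Emit:
apply_moves(delta_pos=[[0.4,0,0],[0.8,0,0],[0.8,0,0]], turn=[[0,0,0],[0,0,0],[0,0,0]])

```text
clock: 8.92
tool_pos: [0.4689, 0.0942, 0.1244]
ee_rot: [-0.766, 1.325, 0.704]
wrist_force: [-1.9, -0.8, 7.3]
finger_gap: 0.017
```

Roof contact came at about 100 mm from the pivot, as expected, with about 9 N of press. Now I'll swing the key upright about the pivot.

```bash
cat >> h.py <<'E'
def kpose(off,dist,yaw,dz=.0009,dy=.0002):
    n=np.array([off[0],off[1],.036]);n/=np.linalg.norm(n); x=-n; y=np.array(yv(yaw)); y-=x*(x@y); y/=np.linalg.norm(y); z=np.cross(x,y)
    return P+n*dist-dz*z-dy*y, np.column_stack([x,y,z])
def rel(a,b):
    (p0,R0),(p1,R1)=a,b
    return (R0.T@(p1-p0)*1000).round(2),Ro.from_matrix(R0.T@R1).as_rotvec().round(4)
E
python3 - <<'E'
from h import *
st()
a=kpose((-.0041,-.0006),.1003,145)
for f in (.75,.5,.25,0,-.15): print(f,*rel(a,kpose((-.0041*f,-.0006*f),.1003,145)))
E
```

```text
t 8.92 p [0.4689 0.0942 0.1244] x [ 0.116  0.017 -0.993] yaw_y 144.76 q [ 0.035  0.224 -0.652  0.579  0.013 -0.923] F [-1.9 -0.8  7.3] M [-0.08  0.28 -0.01] gap 0.017
0.75 [ 0.03 -2.07  1.97] [-0.0014  0.0196  0.0207]
0.5 [ 0.14 -4.15  3.94] [-0.0025  0.0393  0.0415]
0.25 [ 0.33 -6.24  5.92] [-0.0031  0.059   0.0623]
0 [ 0.6  -8.32  7.9 ] [-0.0033  0.0788  0.0832]
-0.15 [ 0.81 -9.57  9.08] [-0.0032  0.0906  0.0958]
```

Emit:
apply_moves(delta_pos=[[0,-1,1],[0,-2.1,2],[0.1,-3.1,3],[0.1,-4.15,3.9],[0.2,-5.2,4.9],[0.3,-6.2,5.9],[0.5,-7.3,6.9],[0.6,-8.3,7.9],[0.6,-8.3,7.9],[0.6,-8.3,7.9]], turn=[[-0.001,0.01,0.0105],[-0.0014,0.0196,0.0207],[-0.002,0.03,0.031],[-0.0025,0.0393,0.0415],[-0.003,0.049,0.052],[-0.003,0.059,0.0623],[-0.003,0.069,0.073],[-0.003,0.0788,0.0832],[-0.003,0.0788,0.0832],[-0.003,0.0788,0.0832]])

```text
clock: 9.75
tool_pos: [0.4803, 0.0957, 0.1251]
ee_rot: [-0.751, 1.435, 0.749]
wrist_force: [-0.8, -0.9, 7.7]
finger_gap: 0.0169
```

```bash
python3 - <<'E'
from h import *
st();key((0,0),.1003,145)
cap('wrist','w8');cap('top','top8')
st();key((0,0),.1003,145)
E
```

```text
t 9.75 p [0.4803 0.0957 0.1251] x [ 0.003 -0.    -1.   ] yaw_y 145.12 q [ 0.046  0.319 -0.504  0.746 -0.001 -0.916] F [-0.8 -0.9  7.7] M [-0.14  0.33  0.06] gap 0.0169
dp [-0.2  1.6 -0.9] turn [0.0022 0.0012 0.0025] ang 0.2029130545369063
t 9.85 p [0.4802 0.0957 0.1251] x [ 0.003 -0.    -1.   ] yaw_y 145.12 q [ 0.046  0.318 -0.504  0.745 -0.001 -0.916] F [-1.9 -1.1  7. ] M [-0.25  0.25  0.11] gap 0.0169
dp [-0.2  1.6 -0.9] turn [0.0021 0.0013 0.0028] ang 0.21365235057785217
```

Emit:
apply_moves(delta_pos=[[0,0.8,-0.5],[0,1.6,-0.9],[0.6,1.6,-0.9],[1.2,1.6,-0.9],[1.2,1.6,-0.9]], turn=[[0,0,0],[0,0.001,0.002],[0,0.001,0.002],[0,0.001,0.002],[0,0.001,0.002]], claw=0, force=100)

```text
clock: 10.27
tool_pos: [0.4794, 0.0961, 0.1249]
ee_rot: [-0.751, 1.434, 0.749]
wrist_force: [-0.0, -0.6, 13.6]
finger_gap: 0.0164
```

```bash
python3 - <<'E'
from h import *
st();key((0,0),.1003,145)
E
```

```text
t 10.27 p [0.4794 0.0961 0.1249] x [ 0.003  0.    -1.   ] yaw_y 145.14 q [ 0.047  0.317 -0.507  0.744  0.    -0.916] F [-0.  -0.6 13.6] M [-0.03  0.28  0.42] gap 0.0164
dp [-0.4  0.7 -0.7] turn [0.0024 0.0022 0.0024] ang 0.23257592915332917
```

```bash
python3 - <<'E'
from h import *
for i in range(3): cams.capture('side'); st()
E
```

```text
t 10.32 p [0.4794 0.0961 0.1249] x [ 0.003  0.    -1.   ] yaw_y 145.13 q [ 0.047  0.317 -0.507  0.744  0.    -0.916] F [-1.5 -0.6 13. ] M [-0.06  0.32 -0.36] gap 0.0168
t 10.37 p [0.4794 0.0961 0.1249] x [ 0.003  0.    -1.   ] yaw_y 145.13 q [ 0.047  0.317 -0.507  0.744  0.    -0.916] F [-2.2 -0.5 12.6] M [-0.06  0.38  0.17] gap 0.0165
t 10.42 p [0.4794 0.0961 0.1249] x [ 0.003  0.    -1.   ] yaw_y 145.14 q [ 0.047  0.317 -0.507  0.744  0.    -0.916] F [-0.6  0.1 13.7] M [-0.1   0.26  0.04] gap 0.0167
```

Emit:
apply_moves(delta_pos=[[0,0.7,-0.7],[0.6,0.7,-0.7],[1.2,0.7,-0.7],[1.8,0.7,-0.7],[1.8,0.7,-0.7]], turn=[[0,0,0],[0,0.001,0.002],[0,0.001,0.002],[0,0.001,0.002],[0,0.001,0.002]], force=60)

```text
clock: 10.83
tool_pos: [0.4796, 0.096, 0.1244]
ee_rot: [-0.75, 1.434, 0.749]
wrist_force: [-3.5, -0.2, 21.2]
finger_gap: 0.0164
```

```bash
python3 - <<'E'
from h import *
st();key((0,0),.1003,145)
for i in range(2): cams.capture('side'); st()
E
```

```text
t 10.83 p [0.4796 0.096  0.1244] x [ 0.004  0.001 -1.   ] yaw_y 145.12 q [ 0.046  0.318 -0.507  0.742  0.001 -0.916] F [-3.5 -0.2 21.2] M [-0.12  0.6  -0.32] gap 0.0164
dp [-0.9  0.9 -0.8] turn [0.0021 0.003  0.0025] ang 0.25230405200099665
t 10.88 p [0.4796 0.096  0.1244] x [ 0.004  0.001 -1.   ] yaw_y 145.14 q [ 0.046  0.318 -0.507  0.742  0.001 -0.916] F [-1.6  0.7 21.3] M [0.03 0.57 0.42] gap 0.0169
t 10.93 p [0.4796 0.096  0.1244] x [ 0.004  0.001 -1.   ] yaw_y 145.13 q [ 0.046  0.318 -0.507  0.742  0.001 -0.916] F [-1.3  0.3 21.3] M [-0.06  0.6  -0.32] gap 0.0164
```

The press is about 23 N with the key upright within 0.3°. The Mz reading jitters since I raised the grip force. I'll lift off and check directly that the screw now stands straight and hasn't turned.

Emit:
apply_moves(delta_pos=[[-4,0,0],[-12,0,0],[-30,0,0],[-62,0,20],[-62,0,50],[-62,0,50],[-62,0,50],[-62,0,50]], turn=[[0,0,0],[0,0,0],[0,0,0],[0,0,0],[0,0,0],[0,0,0],[0,0,0],[0,0,0]])

```text
clock: 11.6
tool_pos: [0.5037, 0.1367, 0.182]
ee_rot: [-0.749, 1.443, 0.754]
wrist_force: [-0.6, -0.0, -1.9]
finger_gap: 0.0167
```

```bash
python3 - <<'E'
from h import *
st();cap('wrist','w9');st()
crop('w9',180,75,330,180,5,'w9d')
E
```

```text
t 11.6 p [0.5037 0.1367 0.182 ] x [-0.007  0.    -1.   ] yaw_y 145.16 q [ 0.123  0.319 -0.336  0.922  0.001 -0.84 ] F [-0.6 -0.  -1.9] M [-0.03  0.09  0.02] gap 0.0167
t 11.65 p [0.5035 0.1364 0.1819] x [-0.007  0.    -1.   ] yaw_y 145.13 q [ 0.122  0.319 -0.337  0.922  0.001 -0.84 ] F [ 0.3  0.6 -2.5] M [ 0.05  0.   -0.  ] gap 0.0165
```

View pics/w9d.png

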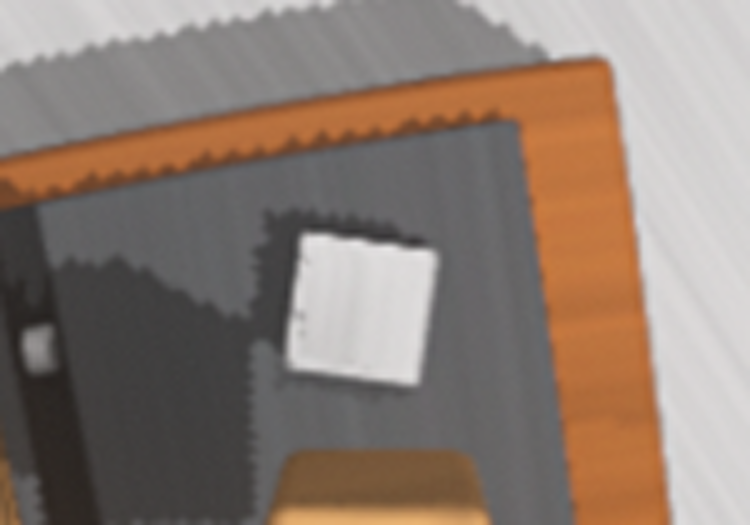

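The head has moved and turned about 6–8° clockwise in the picture. Its corners are now (240,121.4), (267.6,125.4), (263.6,152.2) and (237.2,149), with the iron corner at (284,99). Measuring.

```bash
python3 - <<'E'
from h import *
g=lambda u,v,z:world('wrist','w9',u/5+180,v/5+75,z)
W=np.array([g(*c,.061) for c in [(300,232),(438,252),(418,386),(286,370)]]);e=np.roll(W,-1,0)-W
print(W.mean(0),np.linalg.norm(e,axis=1).round(4),(np.degrees(np.arctan2(e[:,1],e[:,0]))%90).round(1))
a=g(520,120,.05);b=g(577,500,.05);c=g(40,205,.05);print('corner',a,np.degrees(np.arctan2(*(b-a)[1::-1])),np.degrees(np.arctan2(*(c-a)[1::-1])))
th=64.6
X=np.array(yv(th-90));Y=np.array(yv(th)); hole=a+.0345*X+.0292*Y; print('hole',hole,'off',(W.mean(0)-hole)[:2].round(4))
print('vs P',(W.mean(0)-P)[:2].round(4))
q=np.load('pics/w9.npz');R=Ro.from_rotvec(q['r']).as_matrix()
print('bar near edge',(R.T@(world('wrist','w9',180+378/5,75+510/5,q['p'][2]+.031)-q['p'])*1000).round(1))
E
```

```text
[0.47834674 0.09705896 0.061     ] [0.0246 0.0244 0.0238 0.0249] [46.8 47.2 48.  48.9]
corner [0.43488035 0.08548631 0.05      ] 64.88308169748885 -25.336900685351974
hole [0.47857032 0.09706544 0.05      ] off [-0.0002 -0.    ]
vs P [-0.0005  0.0004]
bar near edge [-30.8   0.3 -48.7]
```

The screw is now upright: the head is within 0.5 mm of the hole axis, at yaw 47.7°. I'll refit the key at the new yaw with a softer grip.

```bash
sed -i 's/^P=np.array.*/P=np.array([.4787,.0969,.025])/' h.py; python3 - <<'E'
from h import *
st();key((0,0),.125,137.7)
E
```

```text
t 11.65 p [0.5035 0.1364 0.1819] x [-0.007  0.    -1.   ] yaw_y 145.13 q [ 0.122  0.319 -0.337  0.922  0.001 -0.84 ] F [ 0.3  0.6 -2.5] M [ 0.05  0.   -0.  ] gap 0.0165
dp [ 32.1  -2.5 -47.4] turn [ 0.1296 -0.0043 -0.0054] ang 7.437749254768949
```

Emit:
apply_moves(delta_pos=[[0,0,-20],[5,-2.5,-47],[20,-2.5,-47],[32,-2.5,-47],[32,-2.5,-47],[32,-2.5,-47]], turn=[[0.04,0,0],[0.1,-0.004,-0.005],[0.13,-0.004,-0.005],[0.13,-0.004,-0.005],[0.13,-0.004,-0.005],[0.13,-0.004,-0.005]], force=40)

```text
clock: 12.15
tool_pos: [0.4787, 0.0963, 0.1503]
ee_rot: [-0.649, 1.472, 0.65]
wrist_force: [-0.3, -0.7, -1.9]
finger_gap: 0.0169
```

```bash
python3 - <<'E'
from h import *
cams.capture('side');cams.capture('side');st();key((0,0),.125,137.7);key((0,0),.108,137.7)
E
```

```text
t 12.25 p [0.4802 0.0967 0.1514] x [ 0.003  0.001 -1.   ] yaw_y 137.67 q [ 0.048  0.288 -0.469  0.811  0.    -0.784] F [ 0.2 -0.3 -1.9] M [ 0.01 -0.06  0.  ] gap 0.0168
dp [ 1.4  1.1 -1.8] turn [-0.0005  0.0022  0.0016] ang 0.15892370457418006
dp [18.4  1.1 -1.8] turn [-0.0005  0.0022  0.0016] ang 0.15892370457418006
```

Emit:
apply_moves(delta_pos=[[4,1.1,-1.8],[8,1.1,-1.8],[12,1.1,-1.8],[16,1.1,-1.8],[16,1.1,-1.8],[16,1.1,-1.8]], turn=[[0,0.002,0.0015],[0,0.002,0.0015],[0,0.002,0.0015],[0,0.002,0.0015],[0,0.002,0.0015],[0,0.002,0.0015]])

```text
clock: 12.75
tool_pos: [0.4779, 0.0963, 0.1346]
ee_rot: [-0.65, 1.472, 0.651]
wrist_force: [-0.5, 0.4, -2.2]
finger_gap: 0.0166
```

```bash
python3 - <<'E'
from h import *
st();key((0,0),.1003,137.7)
E
```

```text
t 12.75 p [0.4779 0.0963 0.1346] x [-0.001  0.    -1.   ] yaw_y 137.69 q [ 0.047  0.305 -0.494  0.772  0.    -0.785] F [-0.5  0.4 -2.2] M [ 0.01  0.01 -0.  ] gap 0.0166
dp [ 9.3 -0.4  0.1] turn [-0.0002 -0.0003 -0.0006] ang 0.03892340613777002
```

On axis. I'll descend onto the head.

Emit:
apply_moves(delta_pos=[[1.5,-0.4,0],[3,-0.4,0],[4.5,-0.4,0],[6,-0.4,0],[7,-0.4,0],[7,-0.4,0]], turn=[[0,0,0],[0,0,0],[0,0,0],[0,0,0],[0,0,0],[0,0,0]])

```text
clock: 13.25
tool_pos: [0.4789, 0.096, 0.1296]
ee_rot: [-0.65, 1.47, 0.649]
wrist_force: [-3.3, -1.2, 11.0]
finger_gap: 0.0165
```

Emit:
apply_moves(delta_pos=[[1,0,0],[2,0,0],[2.5,0,0],[2.5,0,0]], turn=[[0,0,0],[0,0,0],[0,0,0],[0,0,0]])

```text
clock: 13.58
tool_pos: [0.479, 0.0959, 0.1267]
ee_rot: [-0.65, 1.47, 0.649]
wrist_force: [-2.4, -0.6, 7.3]
finger_gap: 0.0168
```

```bash
python3 - <<'E'
from h import *
st();key((0,0),.1003,137.7);cams.capture('side');st()
E
```

```text
t 13.58 p [0.479  0.0959 0.1267] x [ 0.002 -0.    -1.   ] yaw_y 137.64 q [ 0.046  0.315 -0.504  0.75  -0.    -0.785] F [-2.4 -0.6  7.3] M [-0.21  0.69 -0.1 ] gap 0.0168
dp [ 1.4  0.7 -0.3] turn [-0.001   0.0011  0.0013] ang 0.11339404134300693
t 13.63 p [0.479  0.0959 0.1267] x [ 0.002  0.    -1.   ] yaw_y 137.65 q [ 0.046  0.315 -0.504  0.75  -0.    -0.785] F [-2.5 -1.1  6.9] M [-0.18  0.71 -0.11] gap 0.0168
```

There is contact a bit early, so I'll look.

```bash
python3 - <<'E'
from h import *
st();cap('wrist','w10');cap('side','s10');crop('s10',180,100,260,200,7,'s10c');crop('w10',190,140,320,340,4,'w10c')
E
```

```text
t 13.63 p [0.479  0.0959 0.1267] x [ 0.002  0.    -1.   ] yaw_y 137.65 q [ 0.046  0.315 -0.504  0.75  -0.    -0.785] F [-2.5 -1.1  6.9] M [-0.18  0.71 -0.11] gap 0.0168
```

View pics/s10c.png

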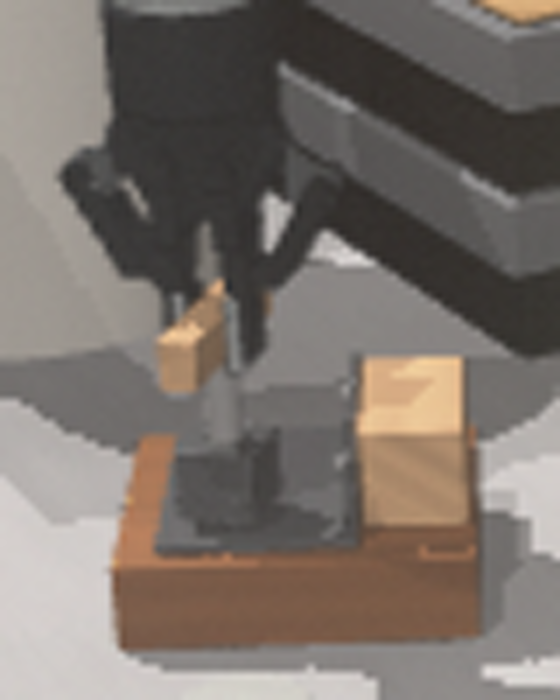

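View pics/w10c.png

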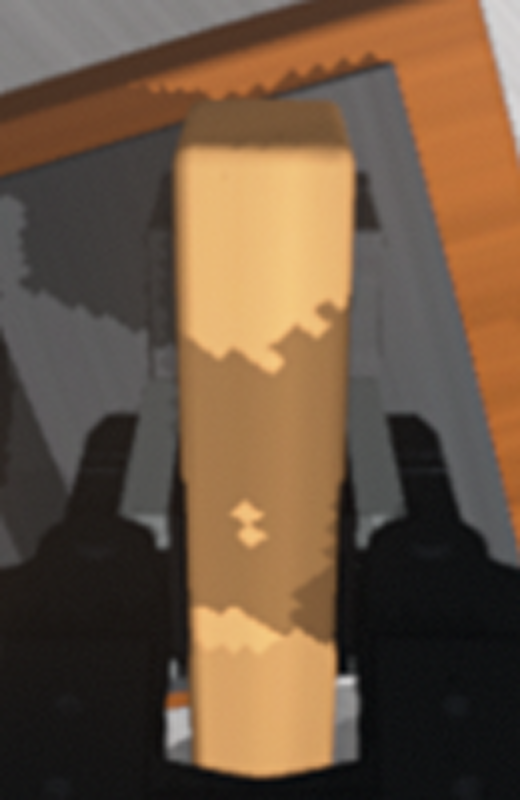

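Emit:
apply_moves(delta_pos=[[0,0.4,-0.2],[0,0.8,-0.5],[0,1.2,-0.8],[0,1.2,-0.8]], turn=[[0,0,0],[0,0,0],[0,0,0],[0,0,0]])

```text
clock: 14.07
tool_pos: [0.4784, 0.096, 0.1267]
ee_rot: [-0.651, 1.468, 0.648]
wrist_force: [-0.3, 0.1, 6.1]
finger_gap: 0.0164
```

```bash
python3 - <<'E'
from h import *
st();key((0,0),.1003,137.7);cams.capture('side');st()
E
```

```text
t 14.07 p [0.4784 0.096  0.1267] x [ 0.003 -0.    -1.   ] yaw_y 137.63 q [ 0.047  0.313 -0.507  0.747 -0.    -0.784] F [-0.3  0.1  6.1] M [-0.27  0.07 -0.39] gap 0.0164
dp [ 1.4  0.2 -0. ] turn [-0.0012  0.002   0.0027] ang 0.20432678297057075
t 14.12 p [0.4784 0.096  0.1267] x [ 0.003 -0.    -1.   ] yaw_y 137.65 q [ 0.047  0.313 -0.507  0.748 -0.    -0.785] F [-0.1 -1.2  6.6] M [-0.34  0.15  0.02] gap 0.0168
```

Emit:
apply_moves(delta_pos=[[0.5,0,0],[1,0,0],[1.5,0,0],[1.5,0,0]], turn=[[0,0,0],[0,0,0],[0,0,0],[0,0,0]])

```text
clock: 14.45
tool_pos: [0.4786, 0.096, 0.1258]
ee_rot: [-0.651, 1.468, 0.648]
wrist_force: [-1.3, -0.9, 11.5]
finger_gap: 0.0166
```

```bash
python3 - <<'E'
from h import *
st();key((0,0),.1003,137.7);cams.capture('side');st()
E
```

```text
t 14.45 p [0.4786 0.096  0.1258] x [ 0.004 -0.    -1.   ] yaw_y 137.64 q [ 0.047  0.314 -0.508  0.745 -0.    -0.785] F [-1.3 -0.9 11.5] M [-0.28  0.5  -0.04] gap 0.0166
dp [ 0.5  0.3 -0.2] turn [-0.001   0.0023  0.0029] ang 0.21941850635154142
t 14.5 p [0.4786 0.0961 0.1258] x [ 0.004 -0.    -1.   ] yaw_y 137.65 q [ 0.047  0.314 -0.508  0.745 -0.    -0.785] F [-2.1 -0.7 11.9] M [-0.34  0.47 -0.25] gap 0.0165
```

Emit:
apply_moves(delta_pos=[[0.5,0.2,-0.2],[1,0.4,-0.3],[1.5,0.4,-0.3],[1.5,0.4,-0.3]], turn=[[0,0,0],[0,0,0],[0,0,0],[0,0,0]])

```text
clock: 14.83
tool_pos: [0.4786, 0.096, 0.1246]
ee_rot: [-0.651, 1.467, 0.647]
wrist_force: [-1.6, -0.4, 12.4]
finger_gap: 0.0166
```

```bash
python3 - <<'E'
from h import *
st();key((0,0),.1003,137.7);cap('wrist','w11');st()
q=np.load('pics/w11.npz');crop('w11',190,140,320,340,4,'w11c')
E
```

```text
t 14.83 p [0.4786 0.096  0.1246] x [ 0.005 -0.    -1.   ] yaw_y 137.64 q [ 0.047  0.315 -0.51   0.741 -0.001 -0.785] F [-1.6 -0.4 12.4] M [-0.34  0.48 -0.19] gap 0.0166
dp [-0.7  0.3 -0.2] turn [-0.001   0.003   0.0038] ang 0.2798876972944512
t 14.88 p [0.4786 0.096  0.1246] x [ 0.005 -0.    -1.   ] yaw_y 137.63 q [ 0.047  0.315 -0.51   0.741 -0.001 -0.784] F [-2.  -1.6 14.4] M [-0.4   0.46 -0.54] gap 0.0167
```

View pics/w11c.png

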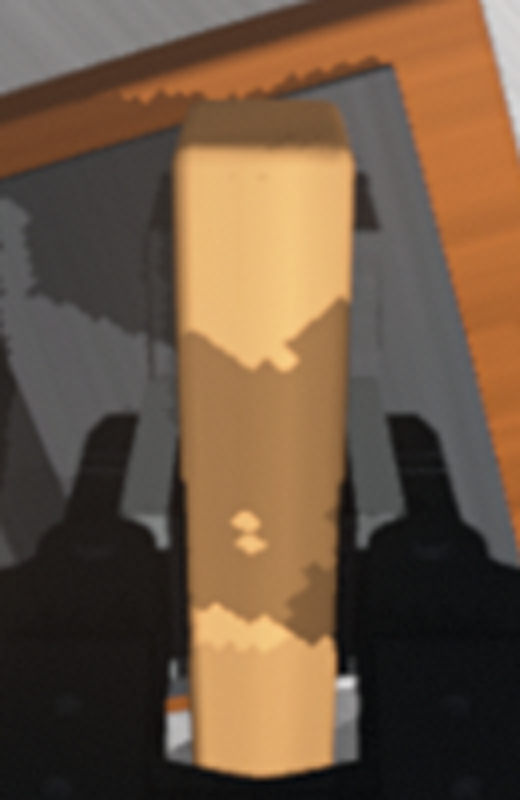

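The key is seated on the roof at TCP z 0.1246 with about 14 N. Now I'll ease the press, soften the grip to 25 N (this also limits the torque), and start winding clockwise.

Emit:
apply_moves(delta_pos=[[-0.6,0,0],[-1,0,0],[-0.95,0.05,0],[-0.9,0.1,0],[-0.85,0.15,0],[-0.8,0.2,0],[-0.75,0.24,0],[-0.7,0.28,0],[-0.7,0.28,0]], turn=[[0,0,0],[0,0,0],[0.05,0,0],[0.1,0,0],[0.15,0,0],[0.2,0,0],[0.25,0,0],[0.3,0,0],[0.3,0,0]], force=25)

```text
clock: 15.63
tool_pos: [0.4782, 0.0963, 0.1247]
ee_rot: [-0.417, 1.526, 0.415]
wrist_force: [-0.3, -1.3, 8.3]
finger_gap: 0.0166
```

```bash
python3 - <<'E'
from h import *
for i in range(3): st();cams.capture('side')
cap('wrist','w12');crop('w12',190,140,320,340,4,'w12c')
key((0,0),.1001,120.5)
E
```

```text
t 15.63 p [0.4782 0.0963 0.1247] x [ 0.004 -0.    -1.   ] yaw_y 120.43 q [ 0.048  0.315 -0.511  0.741 -0.001 -0.483] F [-0.3 -1.3  8.3] M [-0.39  0.07  0.19] gap 0.0166
t 15.68 p [0.4782 0.0963 0.1247] x [ 0.004 -0.    -1.   ] yaw_y 120.52 q [ 0.048  0.315 -0.511  0.741 -0.001 -0.485] F [-0.1 -0.5  8.8] M [-0.34  0.03  0.43] gap 0.0169
t 15.73 p [0.4781 0.0963 0.1247] x [ 0.004 -0.    -1.   ] yaw_y 120.52 q [ 0.048  0.315 -0.511  0.741 -0.001 -0.485] F [-1.1 -1.4  8.4] M [-0.29 -0.   -0.09] gap 0.0172
dp [-0.4  0.  -0.1] turn [0.0006 0.0034 0.0024] ang 0.2382827054613227
```

View pics/w12c.png

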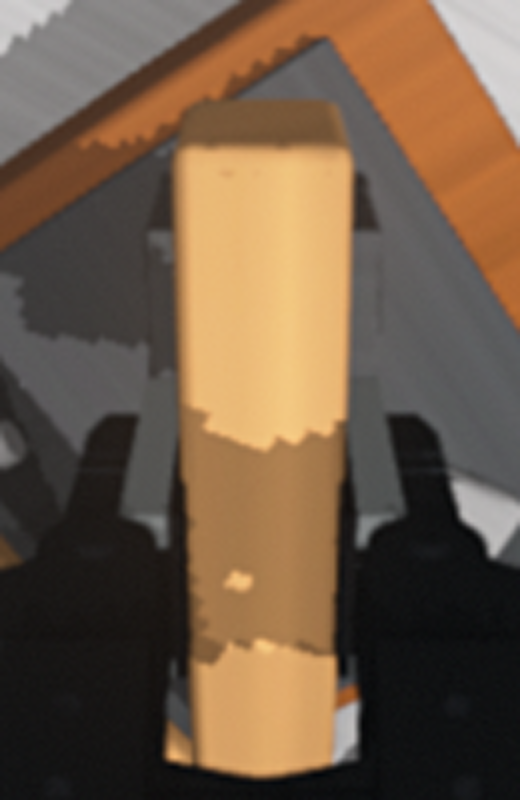

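The bar still lies square in the pads and the key turns with the tool. Continuing.

Emit:
apply_moves(delta_pos=[[0.05,0.05,0],[0.1,0.1,0],[0.15,0.14,0],[0.2,0.18,0],[0.25,0.23,0],[0.3,0.28,0],[0.35,0.32,0],[0.4,0.37,0],[0.45,0.41,0],[0.5,0.45,0],[0.5,0.45,0]], turn=[[0.05,0,0],[0.1,0,0],[0.15,0,0],[0.2,0,0],[0.25,0,0],[0.3,0,0],[0.35,0,0],[0.4,0,0],[0.45,0,0],[0.5,0,0],[0.5,0,0]])

```text
clock: 16.75
tool_pos: [0.4779, 0.0968, 0.1244]
ee_rot: [-0.025, 1.566, 0.024]
wrist_force: [-0.6, -0.5, 10.0]
finger_gap: 0.0164
```

```bash
python3 - <<'E'
from h import *
for i in range(3): st();cams.capture('side')
key((0,0),.0997,91.8)
E
```

```text
t 16.75 p [0.4779 0.0968 0.1244] x [ 0.004 -0.    -1.   ] yaw_y 91.79 q [ 0.049  0.315 -0.511  0.74  -0.     0.017] F [-0.6 -0.5 10. ] M [-0.32  0.22  0.39] gap 0.0164
t 16.8 p [0.4779 0.0968 0.1244] x [ 0.004 -0.    -1.   ] yaw_y 91.87 q [ 0.049  0.315 -0.511  0.74  -0.     0.016] F [-0.8 -1.4 11. ] M [-0.2   0.15  0.35] gap 0.0168
t 16.85 p [0.4779 0.0968 0.1243] x [ 0.004 -0.    -1.   ] yaw_y 91.87 q [ 0.049  0.315 -0.511  0.74  -0.     0.016] F [-1.2 -0.3 11.1] M [-0.31  0.15 -0.07] gap 0.0167
dp [-0.3 -0.1 -0.1] turn [0.0013 0.0042 0.0002] ang 0.2515169055469962
```

Emit:
apply_moves(delta_pos=[[0.05,0.05,0],[0.1,0.1,0],[0.12,0.14,0],[0.15,0.18,0],[0.18,0.23,0],[0.2,0.28,0],[0.22,0.32,0],[0.25,0.37,0],[0.28,0.41,0],[0.3,0.45,0],[0.3,0.45,0]], turn=[[0.05,0,0],[0.1,0,0],[0.15,0,0],[0.2,0,0],[0.25,0,0],[0.3,0,0],[0.35,0,0],[0.4,0,0],[0.45,0,0],[0.5,0,0],[0.5,0,0]])

```text
clock: 17.82
tool_pos: [0.4778, 0.0974, 0.1239]
ee_rot: [0.368, 1.536, -0.366]
wrist_force: [0.1, -1.3, 10.0]
finger_gap: 0.0168
```

```bash
python3 - <<'E'
from h import *
for i in range(3): st();cams.capture('side')
key((0,0),.0992,63.2)
cap('wrist','w13');crop('w13',190,140,320,340,4,'w13c')
E
```

```text
t 17.82 p [0.4778 0.0974 0.1239] x [ 0.004  0.    -1.   ] yaw_y 63.15 q [ 0.05   0.316 -0.512  0.739  0.     0.518] F [ 0.1 -1.3 10. ] M [-0.24  0.15  0.14] gap 0.0168
t 17.87 p [0.4778 0.0973 0.1239] x [ 0.004  0.    -1.   ] yaw_y 63.21 q [ 0.049  0.316 -0.512  0.739 -0.     0.517] F [-0.5  0.   9.3] M [-0.2   0.08 -0.12] gap 0.0169
t 17.92 p [0.4778 0.0974 0.1239] x [ 0.004  0.    -1.   ] yaw_y 63.24 q [ 0.049  0.316 -0.512  0.739 -0.     0.517] F [-0.  -0.8  9. ] M [-0.12  0.12  0.39] gap 0.0167
dp [-0.3 -0.2  0.1] turn [ 0.0007  0.0035 -0.002 ] ang 0.2322795894126878
```

View pics/w13c.png

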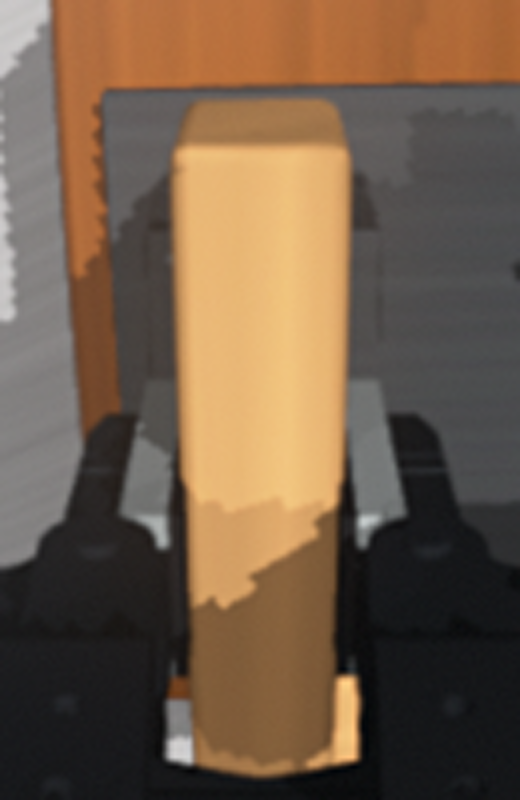

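Emit:
apply_moves(delta_pos=[[0.05,0.05,0],[0.1,0.1,0],[0.15,0.14,0],[0.2,0.18,0],[0.25,0.23,0],[0.3,0.28,0],[0.35,0.32,0],[0.4,0.37,0],[0.4,0.37,0]], turn=[[0.05,0,0],[0.1,0,0],[0.15,0,0],[0.2,0,0],[0.25,0,0],[0.3,0,0],[0.35,0,0],[0.4,0,0],[0.4,0,0]])

```text
clock: 18.77
tool_pos: [0.478, 0.0978, 0.1235]
ee_rot: [0.68, 1.459, -0.676]
wrist_force: [-0.3, -0.6, 9.0]
finger_gap: 0.0167
```

```bash
python3 - <<'E'
from h import *
m=[]
for i in range(5): st();cams.capture('side');m.append(robot.state()['ft_torque'][2])
print(m,np.mean(m))
key((0,0),.0988,40.3)
E
```

```text
t 18.77 p [0.478  0.0978 0.1235] x [ 0.004  0.    -1.   ] yaw_y 40.23 q [ 0.05   0.317 -0.512  0.738  0.     0.919] F [-0.3 -0.6  9. ] M [-0.1   0.04 -0.04] gap 0.0167
t 18.82 p [0.478  0.0978 0.1235] x [ 0.004  0.    -1.   ] yaw_y 40.3 q [ 0.05   0.317 -0.512  0.738  0.     0.918] F [-0.2 -0.6  9.1] M [-0.05  0.05  0.37] gap 0.0167
t 18.87 p [0.478  0.0978 0.1235] x [ 0.004  0.    -1.   ] yaw_y 40.32 q [ 0.05   0.317 -0.512  0.738  0.     0.917] F [-0.2 -0.7  8.1] M [-0.13  0.04  0.36] gap 0.0166
t 18.92 p [0.4781 0.0978 0.1235] x [ 0.004  0.    -1.   ] yaw_y 40.32 q [ 0.05   0.317 -0.512  0.738  0.     0.917] F [1.  0.1 9. ] M [-0.13 -0.01 -0.09] gap 0.0168
t 18.97 p [0.478  0.0978 0.1235] x [ 0.004  0.    -1.   ] yaw_y 40.31 q [ 0.05   0.317 -0.512  0.739  0.     0.917] F [ 0.  -1.4  8.4] M [-0.07  0.05  0.03] gap 0.0165
[np.float64(0.3733289071138836), np.float64(0.36231052551273196), np.float64(-0.09244606316758106), np.float64(0.0326135289995218), np.float64(0.4113584074380088)] 0.21743306117931302
dp [-0.3 -0.3  0.2] turn [ 0.0005  0.0023 -0.0034] ang 0.23713716252044853
```

Emit:
apply_moves(delta_pos=[[0.05,0.04,0],[0.1,0.08,0],[0.1,0.11,0],[0.1,0.11,0]], turn=[[0.04,0,0],[0.08,0,0],[0.12,0,0],[0.12,0,0]])

```text
clock: 19.35
tool_pos: [0.4782, 0.0979, 0.1234]
ee_rot: [0.772, 1.427, -0.768]
wrist_force: [-0.1, 1.0, 8.7]
finger_gap: 0.0166
```

```bash
cat >> h.py <<'E'
def tq(n=4):
    m=[robot.state()['ft_torque'][2]]
    for i in range(n): cams.capture('side');m.append(robot.state()['ft_torque'][2])
    print('Mz',np.round(m,2),'mean',np.mean(m).round(3)); st()
E
python3 - <<'E'
from h import *
tq()
E
```

```text
Mz [ 0.3  -0.11  0.03  0.42  0.41] mean 0.209
t 19.55 p [0.4782 0.0979 0.1234] x [ 0.004  0.001 -1.   ] yaw_y 33.45 q [ 0.05   0.317 -0.512  0.738  0.     1.037] F [-0.5 -1.4  8.9] M [-0.07 -0.03  0.41] gap 0.0165
```

Emit:
apply_moves(delta_pos=[[0.05,0.04,0],[0.1,0.08,0],[0.1,0.11,0],[0.1,0.11,0]], turn=[[0.04,0,0],[0.08,0,0],[0.12,0,0],[0.12,0,0]])

```text
clock: 19.88
tool_pos: [0.4783, 0.098, 0.1233]
ee_rot: [0.864, 1.39, -0.859]
wrist_force: [-0.8, 0.1, 8.5]
finger_gap: 0.0167
```

```bash
python3 - <<'E'
from h import *
tq()
E
```

```text
Mz [ 0.09 -0.04  0.17  0.46  0.23] mean 0.18
t 20.08 p [0.4783 0.098  0.1233] x [ 0.004  0.001 -1.   ] yaw_y 26.58 q [ 0.05   0.317 -0.511  0.738  0.     1.157] F [-0.7  0.6  8.3] M [-0.09  0.06  0.23] gap 0.0168
```

Emit:
apply_moves(delta_pos=[[0.05,0.04,0],[0.1,0.08,0],[0.1,0.11,0],[0.1,0.11,0]], turn=[[0.04,0,0],[0.08,0,0],[0.12,0,0],[0.12,0,0]])

```text
clock: 20.42
tool_pos: [0.4784, 0.0981, 0.1232]
ee_rot: [0.955, 1.349, -0.95]
wrist_force: [-0.4, -0.8, 8.3]
finger_gap: 0.0164
```

```bash
python3 - <<'E'
from h import *
tq()
E
```

```text
Mz [ 0.11 -0.14  0.17  0.46  0.43] mean 0.209
t 20.62 p [0.4784 0.0981 0.1232] x [ 0.004  0.001 -1.   ] yaw_y 19.71 q [ 0.051  0.317 -0.511  0.738  0.     1.277] F [-0.1 -0.6  8.2] M [-0.06 -0.05  0.43] gap 0.0166
```

Emit:
apply_moves(delta_pos=[[0.05,0.04,0],[0.1,0.08,0],[0.1,0.11,0],[0.1,0.11,0]], turn=[[0.04,0,0],[0.08,0,0],[0.12,0,0],[0.12,0,0]])

```text
clock: 20.95
tool_pos: [0.4785, 0.0981, 0.1231]
ee_rot: [1.046, 1.303, -1.04]
wrist_force: [-0.3, -0.6, 8.4]
finger_gap: 0.0165
```

```bash
python3 - <<'E'
from h import *
tq();key((0,0),.0983,12.8);cap('wrist','w14');crop('w14',190,140,320,340,4,'w14c')
E
```

```text
Mz [ 0.41  0.05 -0.11  0.05  0.37] mean 0.154
t 21.15 p [0.4785 0.0981 0.1231] x [ 0.004  0.001 -1.   ] yaw_y 12.82 q [ 0.051  0.318 -0.511  0.738  0.     1.398] F [-0.3  0.   8.1] M [-0.05 -0.05  0.37] gap 0.0162
dp [-0.2 -0.3  0.3] turn [ 0.0004  0.0002 -0.0043] ang 0.24637099222574227
```

View pics/w14c.png

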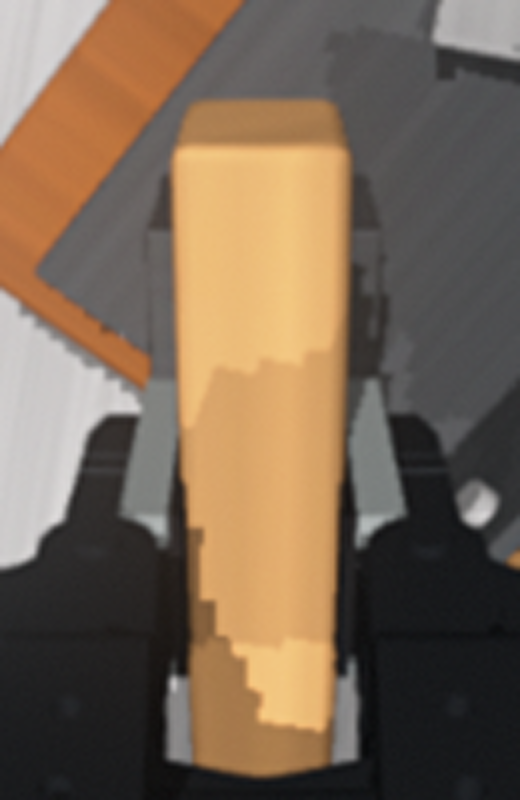

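Still turning freely at about 2.2 rad, and still square in the pads. Continuing in small steps.

Emit:
apply_moves(delta_pos=[[0.05,0.04,0],[0.1,0.07,0],[0.1,0.07,0]], turn=[[0.04,0,0],[0.08,0,0],[0.08,0,0]])

```text
clock: 21.45
tool_pos: [0.4786, 0.0981, 0.123]
ee_rot: [1.106, 1.27, -1.1]
wrist_force: [-0.6, 0.6, 7.9]
finger_gap: 0.0165
```

```bash
python3 - <<'E'
from h import *
tq()
E
```

```text
Mz [ 0.23  0.47  0.36  0.07 -0.11] mean 0.203
t 21.65 p [0.4786 0.0981 0.123 ] x [ 0.004  0.001 -1.   ] yaw_y 8.23 q [ 5.100e-02  3.180e-01 -5.110e-01  7.370e-01  1.000e-03  1.478e+00] F [-0.8 -0.7  8.7] M [-0.03 -0.08 -0.11] gap 0.0166
```

Emit:
apply_moves(delta_pos=[[0.05,0.04,0],[0.1,0.07,0],[0.1,0.07,0]], turn=[[0.04,0,0],[0.08,0,0],[0.08,0,0]])

```text
clock: 21.9
tool_pos: [0.4788, 0.0981, 0.1229]
ee_rot: [1.165, 1.235, -1.159]
wrist_force: [-0.3, 0.7, 8.3]
finger_gap: 0.0166
```

```bash
python3 - <<'E'
from h import *
tq()
E
```

```text
Mz [ 0.26  0.04 -0.11  0.17  0.44] mean 0.163
t 22.1 p [0.4787 0.0981 0.1229] x [ 0.004  0.001 -1.   ] yaw_y 3.66 q [ 5.100e-02  3.180e-01 -5.110e-01  7.370e-01  1.000e-03  1.558e+00] F [ 0.  -0.1  7.4] M [-0.03 -0.06  0.44] gap 0.0166
```

Emit:
apply_moves(delta_pos=[[0.05,0.04,0],[0.1,0.07,0],[0.1,0.07,0]], turn=[[0.04,0,0],[0.08,0,0],[0.08,0,0]])

```text
clock: 22.35
tool_pos: [0.4789, 0.0982, 0.1228]
ee_rot: [1.225, 1.198, -1.218]
wrist_force: [-0.3, 0.8, 7.5]
finger_gap: 0.0165
```

```bash
python3 - <<'E'
from h import *
tq()
E
```

```text
Mz [-0.03  0.2   0.45  0.4   0.13] mean 0.232
t 22.55 p [0.4788 0.0981 0.1229] x [ 0.004  0.001 -1.   ] yaw_y -0.93 q [ 5.100e-02  3.190e-01 -5.110e-01  7.370e-01  1.000e-03  1.638e+00] F [ 0.7 -0.4  9. ] M [-0.02 -0.07  0.13] gap 0.017
```

Emit:
apply_moves(delta_pos=[[0.05,0.04,0],[0.1,0.07,0],[0.1,0.07,0]], turn=[[0.04,0,0],[0.08,0,0],[0.08,0,0]])

```text
clock: 22.8
tool_pos: [0.479, 0.0982, 0.1227]
ee_rot: [1.283, 1.159, -1.277]
wrist_force: [-0.3, -1.1, 8.5]
finger_gap: 0.0165
```

```bash
python3 - <<'E'
from h import *
tq();cap('wrist','w15');crop('w15',190,140,320,340,4,'w15c')
E
```

```text
Mz [ 0.45  0.39  0.13 -0.1  -0.04] mean 0.165
t 23.0 p [0.4789 0.0982 0.1227] x [ 0.004  0.001 -1.   ] yaw_y -5.52 q [ 5.100e-02  3.190e-01 -5.110e-01  7.370e-01  1.000e-03  1.718e+00] F [-0.4 -0.4  8. ] M [-0.   -0.18 -0.04] gap 0.0167
```

View pics/w15c.png

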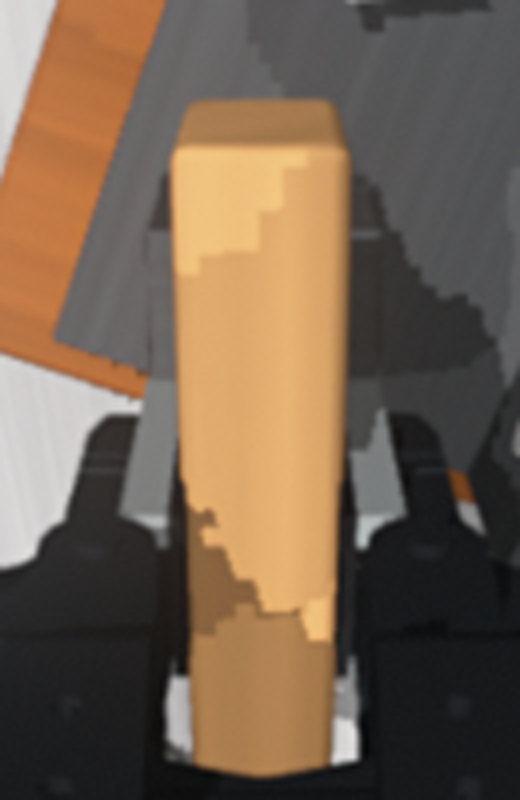

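Emit:
apply_moves(delta_pos=[[0.03,0.03,0],[0.06,0.06,0],[0.06,0.06,0]], turn=[[0.03,0,0],[0.06,0,0],[0.06,0,0]])

```text
clock: 23.3
tool_pos: [0.479, 0.0982, 0.1227]
ee_rot: [1.327, 1.128, -1.32]
wrist_force: [0.4, -0.0, 8.2]
finger_gap: 0.0165
```

```bash
python3 - <<'E'
from h import *
tq(5)
E
```

```text
Mz [0.25 0.11 0.23 0.14 0.22 0.35] mean 0.215
t 23.55 p [0.479  0.0982 0.1227] x [ 0.005  0.001 -1.   ] yaw_y -8.93 q [ 5.100e-02  3.190e-01 -5.110e-01  7.370e-01  1.000e-03  1.777e+00] F [-0.1  0.4  7.6] M [ 0.   -0.13  0.35] gap 0.017
```

Emit:
apply_moves(delta_pos=[[0.03,0.03,0],[0.06,0.06,0],[0.06,0.06,0]], turn=[[0.03,0,0],[0.06,0,0],[0.06,0,0]])

```text
clock: 23.8
tool_pos: [0.4791, 0.0982, 0.1227]
ee_rot: [1.369, 1.097, -1.362]
wrist_force: [0.8, -0.5, 8.8]
finger_gap: 0.0166
```

```bash
python3 - <<'E'
from h import *
tq(5);cap('wrist','w16');crop('w16',190,140,320,340,4,'w16c')
E
```

```text
Mz [0.73 0.7  0.64 0.66 0.71 0.79] mean 0.703
t 24.05 p [0.4791 0.0983 0.1227] x [ 0.005  0.001 -1.   ] yaw_y -12.29 q [ 5.100e-02  3.190e-01 -5.110e-01  7.360e-01  1.000e-03  1.836e+00] F [0.2 0.3 7.8] M [-0.03 -0.06  0.79] gap 0.0169
```

View pics/w16c.png

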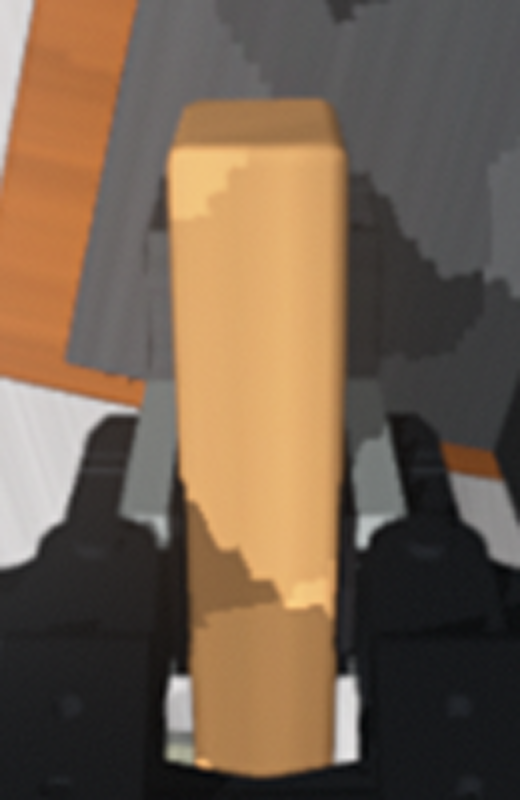

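The torque jumped to a steady 0.7 N·m: the screw is home and the bar only just began to give in the pads. I'll relieve the twist and the press, then let go.

Emit:
apply_moves(delta_pos=[[-0.3,-0.02,0],[-0.7,-0.04,0],[-1,-0.04,0],[-1,-0.04,0]], turn=[[-0.02,0,0],[-0.045,0,0],[-0.045,0,0],[-0.045,0,0]])

```text
clock: 24.43
tool_pos: [0.4786, 0.0981, 0.1228]
ee_rot: [1.337, 1.121, -1.332]
wrist_force: [3.3, -0.1, 3.8]
finger_gap: 0.0167
```

```bash
python3 - <<'E'
from h import *
tq(3);key((0,0),.098,-9.7)
E
```

```text
Mz [0.34 0.33 0.33 0.36] mean 0.342
t 24.58 p [0.4785 0.0981 0.1228] x [ 0.003  0.001 -1.   ] yaw_y -9.86 q [ 5.100e-02  3.190e-01 -5.100e-01  7.380e-01  1.000e-03  1.793e+00] F [3.8 0.8 4.6] M [ 0.23 -1.21  0.36] gap 0.0161
dp [-0.2  0.2  0.2] turn [-0.0027 -0.0012 -0.003 ] ang 0.24407548072057017
```

Emit:
apply_moves(delta_pos=[[0,0.3,0],[0,0.6,0],[0,0.6,0]], turn=[[-0.02,0,0],[-0.03,0,0],[-0.03,0,0]])

```text
clock: 24.83
tool_pos: [0.4787, 0.098, 0.1227]
ee_rot: [1.315, 1.138, -1.311]
wrist_force: [3.5, 0.8, 5.8]
finger_gap: 0.0167
```

```bash
python3 - <<'E'
from h import *
tq(3)
E
```

```text
Mz [ 0.28  0.35  0.15 -0.06] mean 0.181
t 24.98 p [0.4786 0.098  0.1227] x [ 0.002  0.001 -1.   ] yaw_y -8.17 q [ 5.000e-02  3.200e-01 -5.090e-01  7.390e-01  1.000e-03  1.764e+00] F [2.3 1.1 6. ] M [ 0.26 -0.92 -0.06] gap 0.0167
```

Forces are low. I'll open the fingers.

Emit:
apply_moves(delta_pos=[[0,0,0],[0,0,0],[0,0,0],[0,0,0],[0,0,0],[0,0,0]], turn=[[0,0,0],[0,0,0],[0,0,0],[0,0,0],[0,0,0],[0,0,0]], claw=50)

```text
clock: 25.48
tool_pos: [0.4771, 0.0977, 0.1218]
ee_rot: [1.313, 1.139, -1.314]
wrist_force: [1.2, 0.8, 0.7]
finger_gap: 0.0498
```

```bash
python3 - <<'E'
from h import *
st();cap('wrist','w17')
E
```

```text
t 25.48 p [0.4771 0.0977 0.1218] x [-0.001  0.    -1.   ] yaw_y -8.15 q [ 0.05   0.321 -0.511  0.74   0.     1.763] F [1.2 0.8 0.7] M [ 0.   -0.   -0.07] gap 0.0498
```

View pics/w17.png

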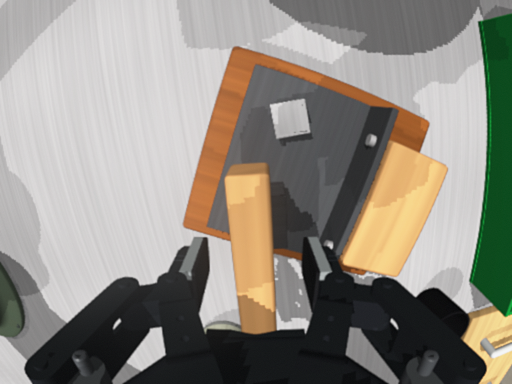

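The fingers are clear and the key is standing. I'll rise straight up.

Emit:
apply_moves(delta_pos=[[-10,0,0],[-30,0,0],[-60,0,0],[-90,0,0],[-90,0,40],[-90,0,75],[-90,0,75],[-90,0,75]], turn=[[0,0,0],[0,0,0],[0,0,0],[0,0,0],[0,0,0],[0,0,0],[0,0,0],[0,0,0]])

```text
clock: 26.2
tool_pos: [0.467, 0.0222, 0.213]
ee_rot: [1.316, 1.136, -1.314]
wrist_force: [-0.1, 0.4, 0.0]
finger_gap: 0.05
```

```bash
python3 - <<'E'
from h import *
st();cap('wrist','w18');cap('side','s18');cap('top','t18')
crop('s18',180,90,280,200,6,'s18c');crop('t18',105,130,215,235,6,'t18c')
E
```

```text
t 26.2 p [0.467  0.0222 0.213 ] x [ 0.001  0.    -1.   ] yaw_y -8.32 q [-0.111  0.188 -0.428  0.953  0.     1.605] F [-0.1  0.4  0. ] M [-0.01  0.01 -0.01] gap 0.05
```

View pics/w18.png

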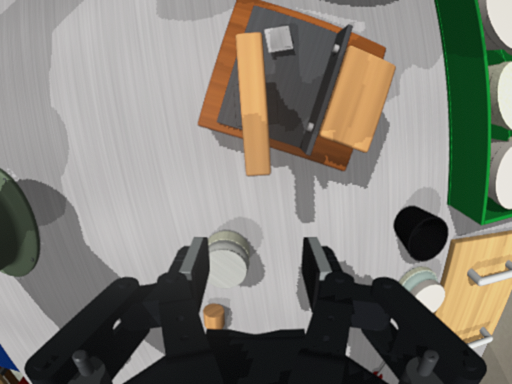

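View pics/s18c.png

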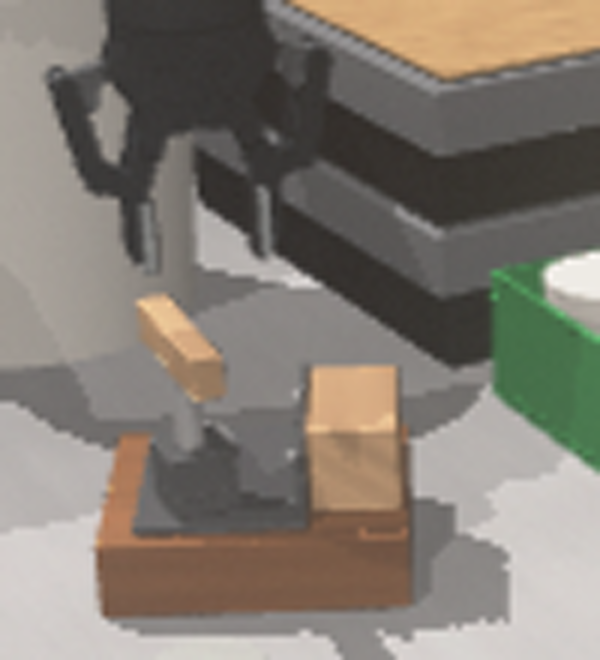

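View pics/t18c.png

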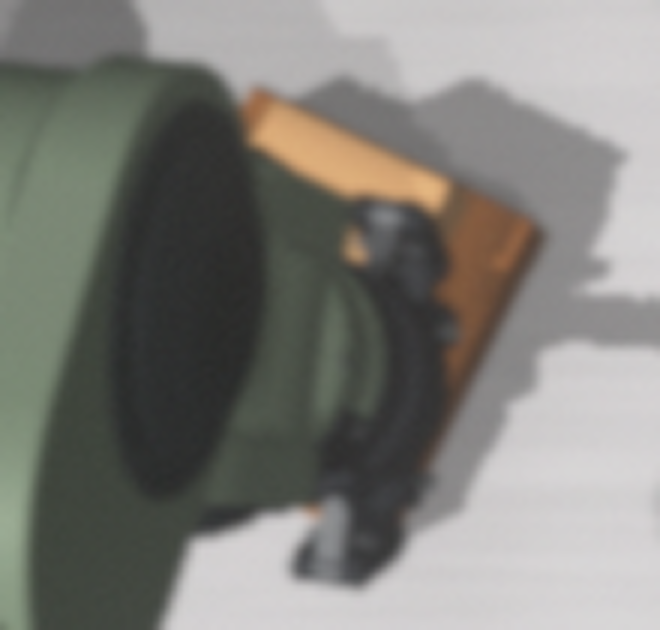

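View pics/s18.png

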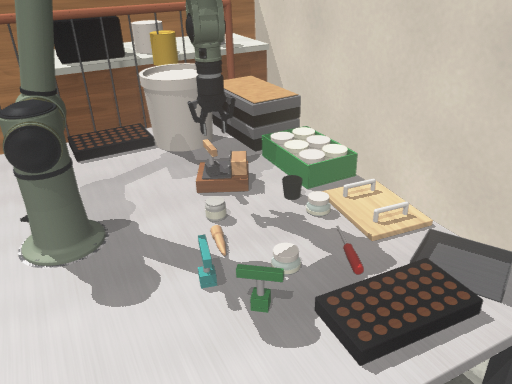

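The key stands on the head. I'll check how upright it is by measuring the bar's position against the hole.

```bash
python3 - <<'E'
from h import *
crop('w18',190,0,330,190,4,'w18c');crop('s18',190,130,250,185,12,'s18d')
print(proj('side','s18',np.array([.4787,.0969,.142])),proj('side','s18',np.array([.4787,.0969,.052])),proj('side','s18',np.array([.4787,.0969,.154])))
print(proj('wrist','w18',np.array([.4787,.0969,.154])))
E
```

```text
[210.56575393 147.32931448] [212.70919524 172.72151636] [210.27015205 143.82747728]
[256.70915313 103.79812991]
```

View pics/w18c.png

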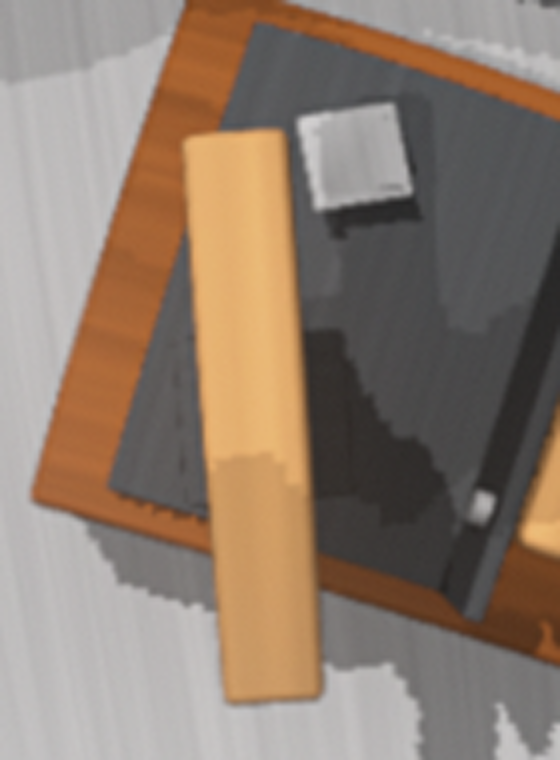

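View pics/s18d.png

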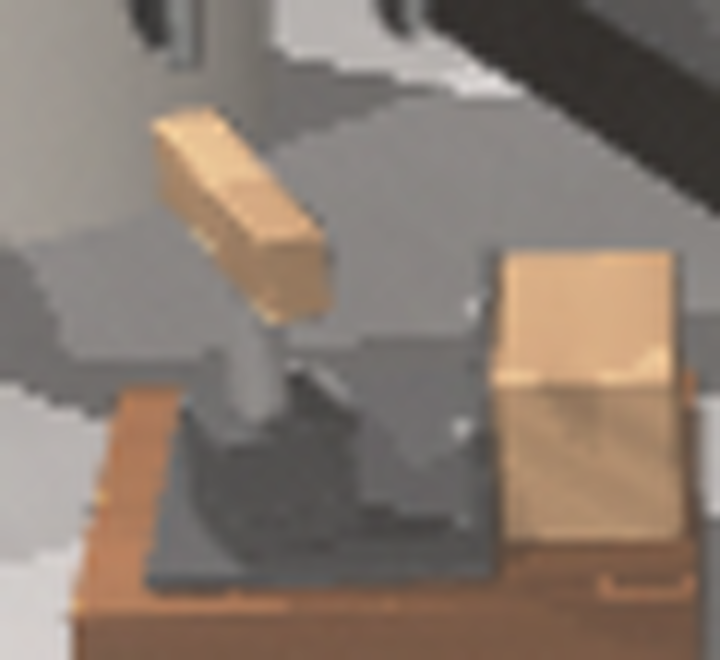

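The bar's centre is about 4 mm off where an upright key would have it, so the key leans. I'll measure that properly from above before mending it.

```bash
python3 - <<'E'
from h import *
C=[(186,140),(288,132),(321,694),(227,702)]
W=np.array([world('wrist','w18',190+u/4,v/4,.1535) for u,v in C]);c=W.mean(0);a=(W[0]+W[1])/2;b=(W[2]+W[3])/2
ang=np.degrees(np.arctan2(*(a-b)[1::-1]));print(W.round(4),c.round(4),np.linalg.norm(a-b),ang)
st();goto([c[0],c[1],.2],[0,0,-1],yv(ang-90))
E
```

```text
[[0.4722 0.146  0.1535]
 [0.4892 0.1449 0.1535]
 [0.4812 0.0477 0.1535]
 [0.4647 0.0487 0.1535]] [0.4768 0.0968 0.1535] 0.09758016201692865 85.42286407553385
t 26.35 p [0.467  0.024  0.2123] x [ 0.     0.001 -1.   ] yaw_y -8.1 q [-1.070e-01  1.890e-01 -4.290e-01  9.530e-01  1.000e-03  1.605e+00] F [-0.5  0.4 -0.2] M [-0.    0.03 -0.01] gap 0.0499
dp [ 12.4  -0.5 -73.5] turn [-0.0616 -0.0005 -0.0003] ang 3.5278312130984117
```

Emit:
apply_moves(delta_pos=[[5,0,-35],[8,0,-68],[8,0,-68],[8,0,-68],[8,0,-68]], turn=[[-0.03,0,0],[-0.06,0,0],[-0.06,0,0],[-0.06,0,0],[-0.06,0,0]])

```text
clock: 26.77
tool_pos: [0.4763, 0.0914, 0.204]
ee_rot: [1.268, 1.17, -1.268]
wrist_force: [-1.0, -1.3, 0.8]
finger_gap: 0.05
```

```bash
python3 - <<'E'
from h import *
st();cap('wrist','w19');crop('w19',185,120,325,310,4,'w19c');st()
print(proj('wrist','w19',np.array([.4787,.0969,.154])),proj('wrist','w19',np.array([.4787,.0969,.086])))
E
```

```text
t 26.77 p [0.4763 0.0914 0.204 ] x [-0. -0. -1.] yaw_y -4.6 q [ 0.037  0.229 -0.4    0.942 -0.     1.689] F [-1.  -1.3  0.8] M [0.01 0.01 0.01] gap 0.05
t 26.82 p [0.4764 0.0909 0.204 ] x [-0. -0. -1.] yaw_y -4.66 q [ 0.036  0.229 -0.4    0.942 -0.     1.689] F [-0.4  0.6  0.3] M [0.03 0.03 0.03] gap 0.0499
[258.44624297 207.34308853] [257.78007324 181.3632942 ]
```

View pics/w19c.png

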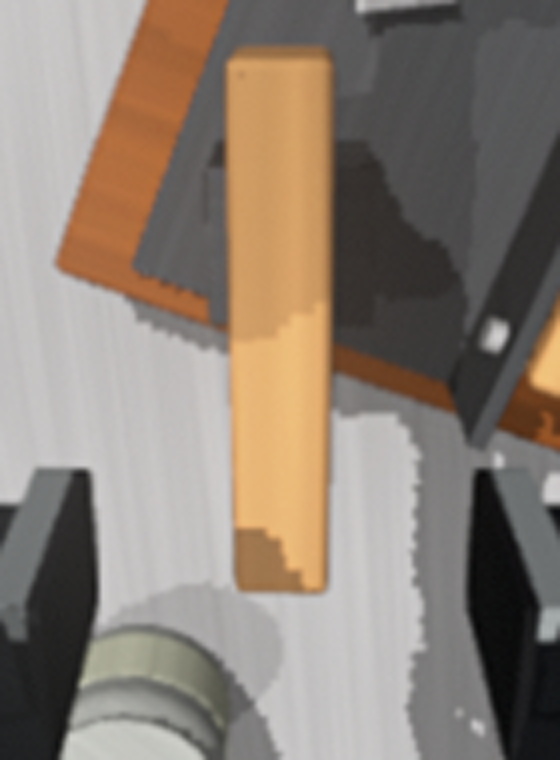

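The bar centre reads about 2 mm towards −x at its top, so the key (with the screw) leans about 1°. Since the jaws close along that direction, I'll regrip softly with the gripper centred on the hole axis, press lightly so it stands true, and release with no side load.

```bash
python3 - <<'E'
from h import *
C=[(228,62),(332,62),(327,590),(237,590)]
W=np.array([world('wrist','w19',185+u/4,120+v/4,.1535) for u,v in C]);c=W.mean(0);a=(W[0]+W[1])/2;b=(W[2]+W[3])/2
print(c.round(4),np.degrees(np.arctan2(*(a-b)[1::-1])))
S=np.array([world('wrist','w19',185+u/4,120+150/4,.086) for u in (207,368)]);print(S)
st();goto([.4787,.0969,.1228],[0,0,-1],yv(-4.5))
E
```

```text
[0.4765 0.0973 0.1535] 85.67624638881034
[[0.46173278 0.12037353 0.086     ]
 [0.49746565 0.11756754 0.086     ]]
t 26.82 p [0.4764 0.0909 0.204 ] x [-0. -0. -1.] yaw_y -4.66 q [ 0.036  0.229 -0.4    0.942 -0.     1.689] F [-0.4  0.6  0.3] M [0.03 0.03 0.03] gap 0.0499
dp [81.2  1.9 -6.2] turn [-0.0029  0.0002  0.0002] ang 0.16453889024065557
```

Emit:
apply_moves(delta_pos=[[5,1.9,-6],[30,1.9,-6],[55,1.9,-6],[75,1.9,-6],[81,1.9,-6],[81,1.9,-6],[81,1.9,-6]], turn=[[0,0,0],[0,0,0],[0,0,0],[0,0,0],[0,0,0],[0,0,0],[0,0,0]])

```text
clock: 27.4
tool_pos: [0.4793, 0.0964, 0.1235]
ee_rot: [1.27, 1.169, -1.27]
wrist_force: [0.4, 1.6, 0.4]
finger_gap: 0.0501
```

```bash
python3 - <<'E'
from h import *
st();goto([.4787,.0969,.1228],[0,0,-1],yv(-4.5))
E
```

```text
t 27.4 p [0.4793 0.0964 0.1235] x [ 0.  0. -1.] yaw_y -4.74 q [ 0.047  0.321 -0.505  0.744  0.     1.701] F [0.4 1.6 0.4] M [-0.    0.05  0.05] gap 0.0501
dp [ 0.7 -0.7 -0.5] turn [-0.0042 -0.0002 -0.0002] ang 0.2430618696300539
```

Emit:
apply_moves(delta_pos=[[0,0,0],[0,0,0],[0,0,0],[0,0,0],[0,0,0],[0,0,0]], turn=[[0,0,0],[0,0,0],[0,0,0],[0,0,0],[0,0,0],[0,0,0]], claw=14, force=25)

```text
clock: 27.9
tool_pos: [0.4798, 0.0967, 0.1241]
ee_rot: [1.271, 1.168, -1.268]
wrist_force: [-0.5, -0.2, 6.1]
finger_gap: 0.0171
```

```bash
python3 - <<'E'
from h import *
tq(2)
E
```

```text
Mz [0.02 0.06 0.01] mean 0.031
t 28.0 p [0.4798 0.0967 0.1241] x [ 0.002  0.    -1.   ] yaw_y -4.69 q [ 0.048  0.32  -0.505  0.744  0.     1.701] F [-1.  -1.1  6.9] M [-0.06  0.21  0.01] gap 0.0177
```

Emit:
apply_moves(delta_pos=[[0.5,-0.3,0],[1.2,-0.6,0],[1.2,-0.9,0],[1.2,-0.9,0]], turn=[[0,0.001,0.001],[0,0.001,0.001],[0,0.001,0.001],[0,0.001,0.001]])

```text
clock: 28.33
tool_pos: [0.4799, 0.0967, 0.1237]
ee_rot: [1.273, 1.166, -1.265]
wrist_force: [-1.3, -0.7, 10.5]
finger_gap: 0.0175
```

```bash
python3 - <<'E'
from h import *
tq(2)
E
```

```text
Mz [ 0.03  0.   -0.02] mean 0.003
t 28.43 p [0.4799 0.0966 0.1237] x [ 0.005  0.001 -1.   ] yaw_y -4.7 q [ 4.70e-02  3.18e-01 -5.09e-01  7.38e-01  1.00e-03  1.70e+00] F [-1.6 -1.3 12. ] M [-0.16  0.22 -0.02] gap 0.0177
```

Emit:
apply_moves(delta_pos=[[-0.7,0,0],[-1.4,0,0],[-1.8,0,0],[-1.8,0,0]], turn=[[0,0,0],[0,0,0],[0,0,0],[0,0,0]])

```text
clock: 28.77
tool_pos: [0.4791, 0.0967, 0.124]
ee_rot: [1.272, 1.168, -1.266]
wrist_force: [0.8, -0.3, 1.2]
finger_gap: 0.0175
```

```bash
python3 - <<'E'
from h import *
tq(2)
E
```

```text
Mz [-0.01  0.03  0.03] mean 0.017
t 28.87 p [0.479  0.0967 0.124 ] x [ 0.003  0.001 -1.   ] yaw_y -4.7 q [ 4.70e-02  3.18e-01 -5.08e-01  7.42e-01  1.00e-03  1.70e+00] F [ 1.8 -0.2  1.9] M [-0.15 -0.74  0.03] gap 0.0178
```

Emit:
apply_moves(delta_pos=[[0,0.4,0],[0,0.8,0],[0,0.8,0]], turn=[[0,-0.002,-0.001],[0,-0.002,-0.002],[0,-0.002,-0.002]])

```text
clock: 29.12
tool_pos: [0.4794, 0.0967, 0.124]
ee_rot: [1.269, 1.169, -1.27]
wrist_force: [1.4, -0.4, 4.1]
finger_gap: 0.0171
```

```bash
python3 - <<'E'
from h import *
tq(3)
E
```

```text
Mz [ 0.02 -0.03  0.    0.01] mean -0.002
t 29.27 p [0.4793 0.0967 0.124 ] x [-0.    -0.001 -1.   ] yaw_y -4.7 q [ 4.800e-02  3.210e-01 -5.040e-01  7.460e-01 -1.000e-03  1.701e+00] F [ 2.1 -0.2  5.4] M [-0.03 -0.7   0.01] gap 0.0174
```

Emit:
apply_moves(delta_pos=[[0,0.4,0],[0,0.8,0],[0,0.8,0]], turn=[[0,0,0],[0,0,0],[0,0,0]])

```text
clock: 29.52
tool_pos: [0.4796, 0.0967, 0.1239]
ee_rot: [1.268, 1.17, -1.27]
wrist_force: [1.1, 0.3, 6.9]
finger_gap: 0.0179
```

```bash
python3 - <<'E'
from h import *
tq(3)
E
```

```text
Mz [-0.02 -0.01 -0.02  0.04] mean -0.003
t 29.67 p [0.4796 0.0967 0.1239] x [-0.001 -0.001 -1.   ] yaw_y -4.7 q [ 4.800e-02  3.220e-01 -5.030e-01  7.470e-01 -1.000e-03  1.701e+00] F [ 2.3 -1.1  6.9] M [ 0.08 -0.39  0.04] gap 0.0176
```

Emit:
apply_moves(delta_pos=[[0,0.3,0],[0,0.3,0],[0,0.3,0],[0,0.3,0],[0,0.3,0],[0,0.3,0],[0,0.3,0]], turn=[[0,0,0],[0,0,0],[0,0,0],[0,0,0],[0,0,0],[0,0,0],[0,0,0]], claw=50)

```text
clock: 30.25
tool_pos: [0.4798, 0.0966, 0.1236]
ee_rot: [1.268, 1.17, -1.271]
wrist_force: [-0.5, -0.7, 0.1]
finger_gap: 0.0505
```

```bash
python3 - <<'E'
from h import *
st()
E
```

```text
t 30.25 p [0.4798 0.0966 0.1236] x [-0.001 -0.001 -1.   ] yaw_y -4.7 q [ 4.800e-02  3.230e-01 -5.020e-01  7.470e-01 -1.000e-03  1.701e+00] F [-0.5 -0.7  0.1] M [-0.02  0.01  0.01] gap 0.0505
```

Emit:
apply_moves(delta_pos=[[-10,0,0],[-30,0,0],[-55,0,0],[-80,0,3],[-80,0,6],[-80,0,6],[-80,0,6]], turn=[[0,0,0],[0,0,0],[0,0,0],[0,0,0],[0,0,0],[0,0,0],[0,0,0]])

```text
clock: 30.83
tool_pos: [0.4794, 0.0906, 0.2038]
ee_rot: [1.269, 1.169, -1.27]
wrist_force: [-0.5, 0.6, -1.0]
finger_gap: 0.0502
```

```bash
python3 - <<'E'
from h import *
cams.capture('top');st();cap('wrist','w20');crop('w20',185,120,325,310,4,'w20c');st()
cap('side','s20');crop('s20',190,130,250,185,12,'s20d')
print(proj('wrist','w20',np.array([.4787,.0969,.154])),proj('wrist','w20',np.array([.4787,.0969,.086])))
E
```

```text
t 30.88 p [0.479  0.0906 0.2032] x [-0.002 -0.001 -1.   ] yaw_y -4.71 q [ 3.600e-02  2.350e-01 -3.940e-01  9.440e-01 -1.000e-03  1.689e+00] F [ 0.1 -0.3  0.2] M [ 0.01  0.02 -0.01] gap 0.0502
t 30.93 p [0.4788 0.0907 0.2029] x [-0.003 -0.001 -1.   ] yaw_y -4.7 q [ 3.600e-02  2.360e-01 -3.940e-01  9.440e-01 -1.000e-03  1.689e+00] F [-0.2 -0.2  0.5] M [-0.02 -0.03 -0.03] gap 0.0501
[254.53589483 206.88855607] [254.91819495 180.89445441]
```

View pics/w20c.png

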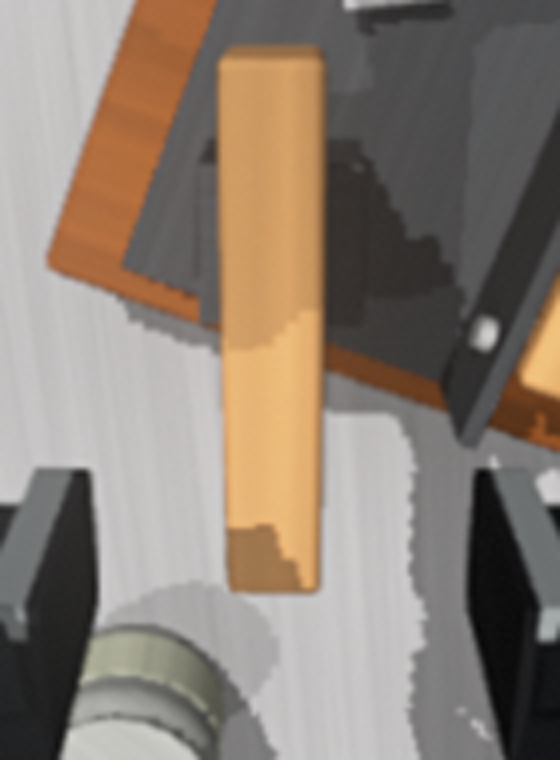

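View pics/s20d.png

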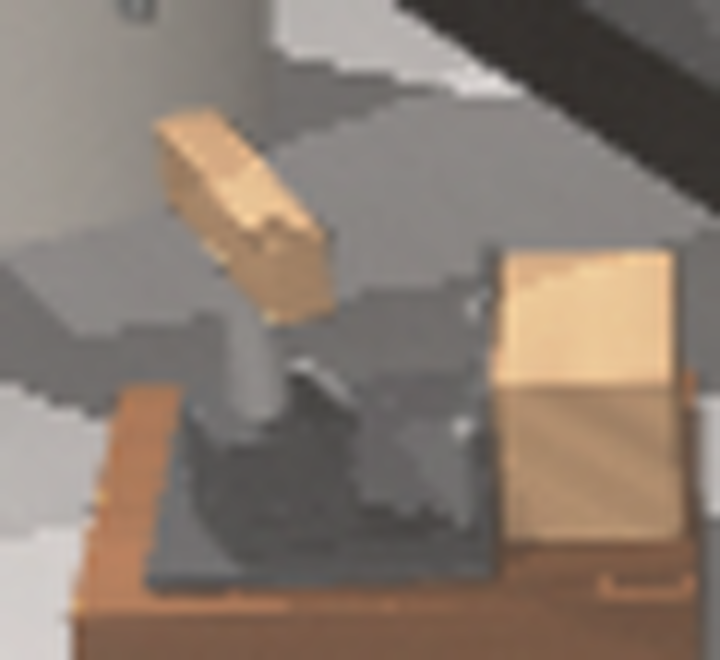

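```bash
python3 - <<'E'
from h import *
def an(tag,bar,sock,zb,zs,x0,y0,k):
    q=np.load('pics/%s.npz'%tag);R=Ro.from_rotvec(q['r']).as_matrix()
    B=np.array([world('wrist',tag,x0+u/k,y0+v/k,zb) for u,v in bar]);a=(B[0]+B[1])/2;b=(B[2]+B[3])/2
    S=np.array([world('wrist',tag,x0+u/k,y0+v/k,zs) for u,v in sock]);s=S.mean(0)
    d=(b-a)[:2];d/=np.linalg.norm(d);nrm=np.array([-d[1],d[0]])
    c=B.mean(0); lat=nrm@(c-s)[:2]
    print(tag,'bar c',c.round(4),'sock w',np.linalg.norm(S[0]-S[1]).round(4),'bar-sock lateral mm',(lat*1000).round(2),'nrm',nrm.round(2),'deg',np.degrees(lat/(zb-zs)).round(2))
an('w3b',[(258,77),(367,77),(371,622),(277,622)],[(222,235),(402,235)],.102,.034,200,140,5)
an('w19',[(228,62),(332,62),(327,590),(237,590)],[(207,180),(368,180)],.1535,.0855,185,120,4)
an('w20',[(219,62),(325,62),(320,590),(230,590)],[(200,180),(365,180)],.1535,.0855,185,120,4)
for t in('w3b','w19','w20'):
  pass
crop('w20',225,150,290,205,12,'w20e');crop('w3b',235,160,300,215,12,'w3e')
E
```

```text
w3b bar c [ 0.4882 -0.2784  0.102 ] sock w 0.0378 bar-sock lateral mm -0.01 nrm [-0.39  0.92] deg -0.01
w19 bar c [0.4765 0.0973 0.1535] sock w 0.0361 bar-sock lateral mm -1.41 nrm [ 1.   -0.08] deg -1.19
w20 bar c [0.4779 0.0969 0.1535] sock w 0.0369 bar-sock lateral mm -1.49 nrm [ 1.   -0.08] deg -1.25
```

View pics/w20e.png

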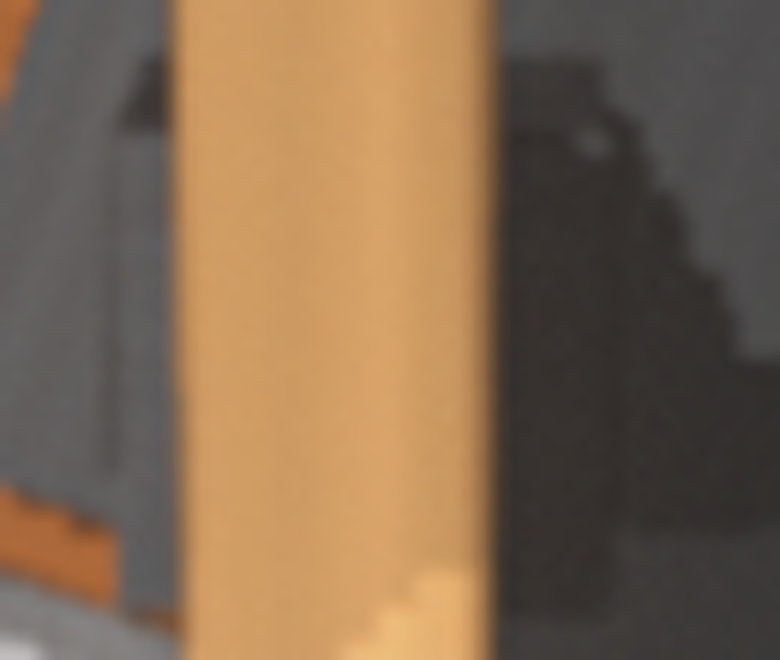

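After each release the key settles about 1.2° towards −x. This means the screw itself still leans about 1° inside the 1 mm socket slack. I'll regrip once more, press lightly, and swing slightly past vertical about the pivot so the slack is taken up.

Emit:
apply_moves(delta_pos=[[10,0,-3],[35,0,-6],[60,0,-6],[76,0,-6],[80.5,0,-6],[80.5,0,-6],[80.5,0,-6]], turn=[[0,0,0],[0,0,0],[0,0,0],[0,0,0],[0,0,0],[0,0,0],[0,0,0]])

```text
clock: 31.57
tool_pos: [0.4799, 0.0967, 0.1231]
ee_rot: [1.268, 1.17, -1.271]
wrist_force: [0.4, -0.2, -0.0]
finger_gap: 0.0501
```

```bash
python3 - <<'E'
from h import *
cams.capture('top');st()
a=kpose((0,0),.0983,-4.7,0,0)
for f in (.3,.6,.9): print(f,*rel(a,kpose((f*.001,0),.0983,-4.7,0,0)))
E
```

```text
t 31.62 p [0.4806 0.0967 0.1237] x [-0.    -0.001 -1.   ] yaw_y -4.69 q [ 4.800e-02  3.230e-01 -5.010e-01  7.460e-01 -1.000e-03  1.701e+00] F [ 0.7 -1.   0.4] M [-0.07  0.04  0.01] gap 0.05
0.3 [ 0.    0.82 -0.07] [ 0.     -0.0007 -0.0083]
0.6 [ 0.01  1.63 -0.13] [ 0.     -0.0014 -0.0166]
0.9 [ 0.03  2.45 -0.2 ] [ 0.     -0.002  -0.0249]
```

Emit:
apply_moves(delta_pos=[[0,0,0],[0,0,0],[0,0,0],[0,0,0],[0,0,0],[0.5,0,0],[1,0.4,0],[1,0.8,0],[1,1.3,-0.1],[1,1.3,-0.1],[1,1.3,-0.1]], turn=[[0,0,0],[0,0,0],[0,0,0],[0,0,0],[0,0,0],[0,0,0],[0,0,-0.008],[0,-0.001,-0.016],[0,-0.002,-0.025],[0,-0.002,-0.025],[0,-0.002,-0.025]], claw=14, force=40)

```text
clock: 32.53
tool_pos: [0.4829, 0.0965, 0.1238]
ee_rot: [1.258, 1.185, -1.287]
wrist_force: [-1.8, -0.7, 12.2]
finger_gap: 0.0173
```

```bash
python3 - <<'E'
from h import *
tq(2)
E
```

```text
Mz [-0.02  0.01  0.01] mean 0.001
t 32.63 p [0.4829 0.0965 0.1238] x [-0.022 -0.001 -1.   ] yaw_y -4.7 q [ 0.047  0.342 -0.472  0.779  0.     1.7  ] F [-2.   0.2 11.6] M [-0.13  0.25  0.01] gap 0.0175
```

That overshot a little, to 0.4829. I'll return to vertical on the axis and press flat with about 20 N, so the roof squares up the head.

Emit:
apply_moves(delta_pos=[[0,-1,0],[0,-2,0],[0.4,-3,0],[0.8,-3.8,0],[1.2,-4,0],[1.2,-4,0],[1.2,-4,0]], turn=[[0,0,0.007],[0,0,0.014],[0,0,0.02],[0,0,0.02],[0,0,0.02],[0,0,0.02],[0,0,0.02]])

```text
clock: 33.22
tool_pos: [0.4808, 0.0968, 0.1237]
ee_rot: [1.268, 1.166, -1.269]
wrist_force: [0.7, -0.1, 14.2]
finger_gap: 0.0173
```

```bash
python3 - <<'E'
from h import *
tq(2)
E
```

```text
Mz [ 0.03 -0.05  0.02] mean 0.001
t 33.32 p [0.4808 0.0968 0.1237] x [ 0.002 -0.003 -1.   ] yaw_y -4.71 q [ 0.05   0.323 -0.502  0.745 -0.003  1.703] F [ 1.6 -0.8 14.2] M [-0.12 -0.2   0.02] gap 0.0176
```

Emit:
apply_moves(delta_pos=[[0.4,-0.7,0],[0.8,-1.4,0],[1.2,-2,0],[1.2,-2,0],[1.2,-2,0]], turn=[[0,0,-0.002],[0,0,-0.002],[0,0,-0.002],[0,0,-0.002],[0,0,-0.002]])

```text
clock: 33.73
tool_pos: [0.4805, 0.0969, 0.1235]
ee_rot: [1.269, 1.165, -1.268]
wrist_force: [1.8, -1.2, 17.9]
finger_gap: 0.0172
```

```bash
python3 - <<'E'
from h import *
tq(2)
E
```

```text
Mz [-0.02  0.06  0.01] mean 0.018
t 33.83 p [0.4805 0.0969 0.1235] x [ 0.003 -0.003 -1.   ] yaw_y -4.71 q [ 0.05   0.321 -0.505  0.742 -0.003  1.703] F [ 1.7 -0.5 18.2] M [-0.25 -0.52  0.01] gap 0.0172
```

Emit:
apply_moves(delta_pos=[[-0.8,0.2,0],[-1.6,0.5,0],[-2.2,0.8,0],[-2.2,0.8,0]], turn=[[0,0,-0.001],[0,0,-0.002],[0,0,-0.002],[0,0,-0.002]])

```text
clock: 34.17
tool_pos: [0.4796, 0.0969, 0.1238]
ee_rot: [1.267, 1.17, -1.273]
wrist_force: [5.9, -0.1, 8.4]
finger_gap: 0.0171
```

```bash
python3 - <<'E'
from h import *
tq(2)
E
```

```text
Mz [0.01 0.06 0.03] mean 0.035
t 34.27 p [0.4796 0.0969 0.1238] x [-0.003 -0.002 -1.   ] yaw_y -4.71 q [ 0.05   0.324 -0.5    0.75  -0.002  1.703] F [ 4.9 -0.5  7.8] M [-0.14 -1.54  0.03] gap 0.0175
```

Emit:
apply_moves(delta_pos=[[0,0.6,0],[0,1.2,0],[0,1.8,0],[0,1.8,0]], turn=[[0,0,0.001],[0,0,0.002],[0,0,0.002],[0,0,0.002]])

```text
clock: 34.6
tool_pos: [0.4802, 0.0969, 0.1237]
ee_rot: [1.266, 1.17, -1.273]
wrist_force: [2.5, -1.0, 11.8]
finger_gap: 0.0171
```

```bash
python3 - <<'E'
from h import *
tq(2)
E
```

```text
Mz [ 0.04 -0.    0.07] mean 0.036
t 34.7 p [0.4802 0.0969 0.1237] x [-0.003 -0.002 -1.   ] yaw_y -4.7 q [ 0.049  0.325 -0.499  0.75  -0.002  1.702] F [ 2.8 -0.8 11.5] M [-0.11 -0.73  0.07] gap 0.0173
```

Emit:
apply_moves(delta_pos=[[-0.2,0.4,0],[-0.4,0.9,0],[-0.6,1.4,0],[-0.6,1.4,0]], turn=[[0,0,0.002],[0,0,0.002],[0,0,0.002],[0,0,0.002]])

```text
clock: 35.03
tool_pos: [0.4804, 0.0968, 0.1237]
ee_rot: [1.266, 1.17, -1.273]
wrist_force: [0.7, -0.6, 10.1]
finger_gap: 0.0172
```

```bash
python3 - <<'E'
from h import *
tq(2)
E
```

```text
Mz [ 0.05  0.08 -0.01] mean 0.037
t 35.13 p [0.4804 0.0968 0.1237] x [-0.003 -0.002 -1.   ] yaw_y -4.7 q [ 0.049  0.325 -0.498  0.751 -0.002  1.702] F [ 1.3 -0.1 10.7] M [-0.02 -0.4  -0.01] gap 0.0177
```

Emit:
apply_moves(delta_pos=[[0,0.4,0],[0,0.4,0],[0,0.4,0],[0,0.4,0],[0,0.4,0],[0,0.4,0],[0,0.4,0]], turn=[[0,0,0],[0,0,0],[0,0,0],[0,0,0],[0,0,0],[0,0,0],[0,0,0]], claw=50)

```text
clock: 35.72
tool_pos: [0.4795, 0.0967, 0.1225]
ee_rot: [1.264, 1.172, -1.275]
wrist_force: [-0.7, 0.4, -0.3]
finger_gap: 0.05
```

Emit:
apply_moves(delta_pos=[[-10,0,0],[-30,0,0],[-55,0,0],[-80,0,3],[-80,0,6],[-80,0,6],[-80,0,6],[-80,0,6]], turn=[[0,0,0],[0,0,0],[0,0,0],[0,0,0],[0,0,0],[0,0,0],[0,0,0],[0,0,0]])

```text
clock: 36.38
tool_pos: [0.4789, 0.0909, 0.2019]
ee_rot: [1.264, 1.173, -1.276]
wrist_force: [-0.9, 0.1, -0.7]
finger_gap: 0.05
```

```bash
python3 - <<'E'
from h import *
cams.capture('top');st();cap('wrist','w21');crop('w21',185,120,325,310,4,'w21c')
print(proj('wrist','w21',np.array([.4787,.0969,.154])),proj('wrist','w21',np.array([.4787,.0969,.086])))
E
```

```text
t 36.43 p [0.4789 0.0909 0.2018] x [-0.008 -0.002 -1.   ] yaw_y -4.7 q [ 0.037  0.241 -0.39   0.948 -0.002  1.69 ] F [ 0.  -0.4 -0.4] M [ 0.01 -0.03  0.08] gap 0.0498
[255.16376808 207.88374441] [255.84273771 181.36374671]
```

View pics/w21c.png

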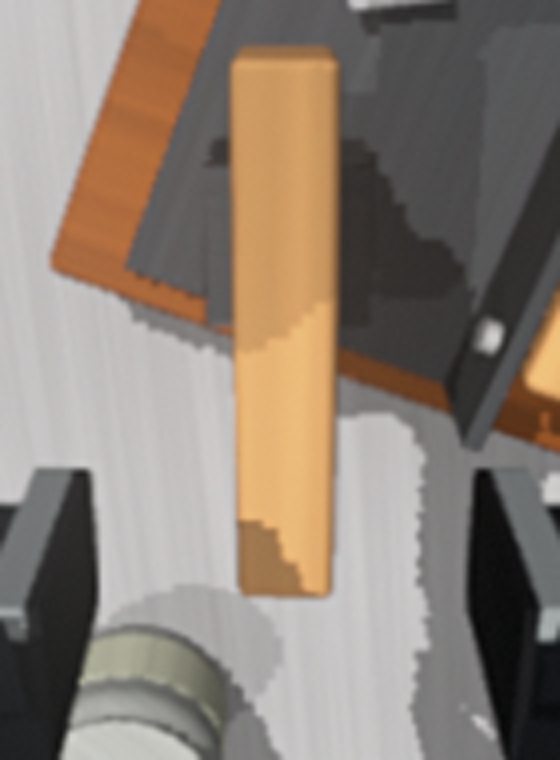

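```bash
python3 - <<'E'
from h import *
crop('w21',225,150,290,205,12,'w21e')
q=np.load('pics/w21.npz')
B=np.array([world('wrist','w21',185+u/4,120+v/4,.1535) for u,v in [(231,62),(339,62),(332,594),(240,594)]]);print(B.mean(0))
for l,r in((205,374),(207,372)):
    S=np.array([world('wrist','w21',185+u/4,120+180/4,.0855) for u in(l,r)]);print(S,np.linalg.norm(S[0]-S[1]))
    a=(B[0]+B[1])/2;b=(B[2]+B[3])/2;d=(b-a)[:2]/np.linalg.norm((b-a)[:2]);n=np.array([-d[1],d[0]]);print('lat',n@(B.mean(0)-S.mean(0))[:2]*1000, n)
# iron corner in view, vs earlier (0.4350,0.0852)
print(world('wrist','w21',185+130/4,120+262/4,.05))
E
```

```text
[0.47955221 0.09698565 0.1535    ]
[[0.46251266 0.11322216 0.0855    ]
 [0.49999815 0.11027323 0.0855    ]] 0.03760130492331181
lat -0.5503222292114595 [ 0.99697306 -0.07774773]
[[0.46295764 0.11318512 0.0855    ]
 [0.49955309 0.11030621 0.0855    ]] 0.036708510398528
lat -0.5504373140353837 [ 0.99697306 -0.07774773]
[0.43768903 0.08577352 0.05      ]
```

View pics/w21e.png

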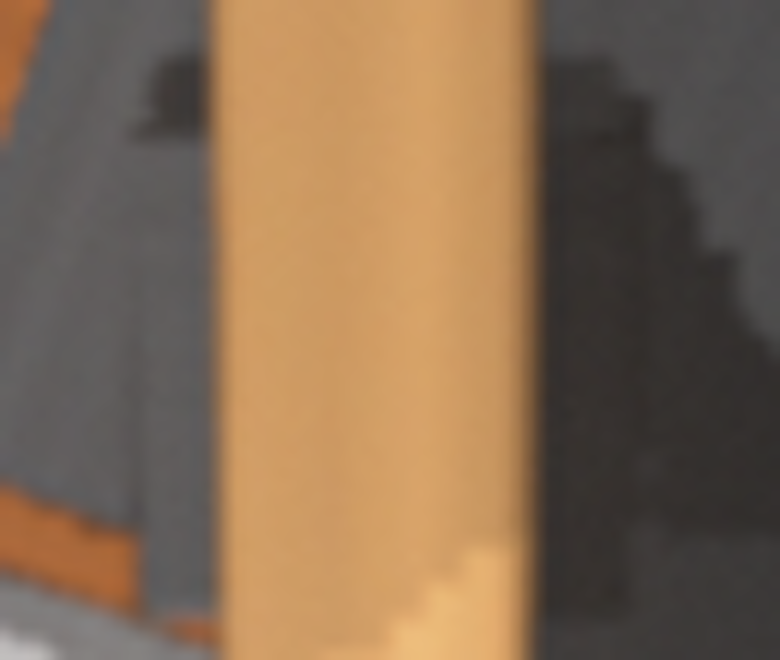

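The key now leans less than about 0.5°. Last check is the bystanders and the whole scene.

```bash
python3 - <<'E'
from h import *
cap('side','sF')
crop('sF',170,100,440,300,3,'sFc')
a=cv2.imread('pics/side0.png').astype(int);b=cv2.imread('pics/sF.png').astype(int)
for nm,(x0,y0,x1,y1) in dict(tin=(203,195,230,222),pot=(280,174,304,200),tubs=(305,190,332,216),tub_b=(271,243,303,272),sd=(335,225,365,275),green=(235,262,286,312),turq=(196,234,218,288),dib=(208,224,230,256)).items():
    print(nm,np.abs(a-b)[y0:y1,x0:x1].mean().round(1))
st()
E
```

```text
tin 29.9
pot 2.0
tubs 8.1
tub_b 33.6
sd 46.5
green 24.9
turq 32.1
dib 52.4
t 36.53 p [0.479  0.091  0.2018] x [-0.008 -0.002 -1.   ] yaw_y -4.69 q [ 0.037  0.241 -0.39   0.948 -0.002  1.69 ] F [ 0.4 -0.4 -1.2] M [0.02 0.02 0.05] gap 0.0497
```

View pics/sFc.png

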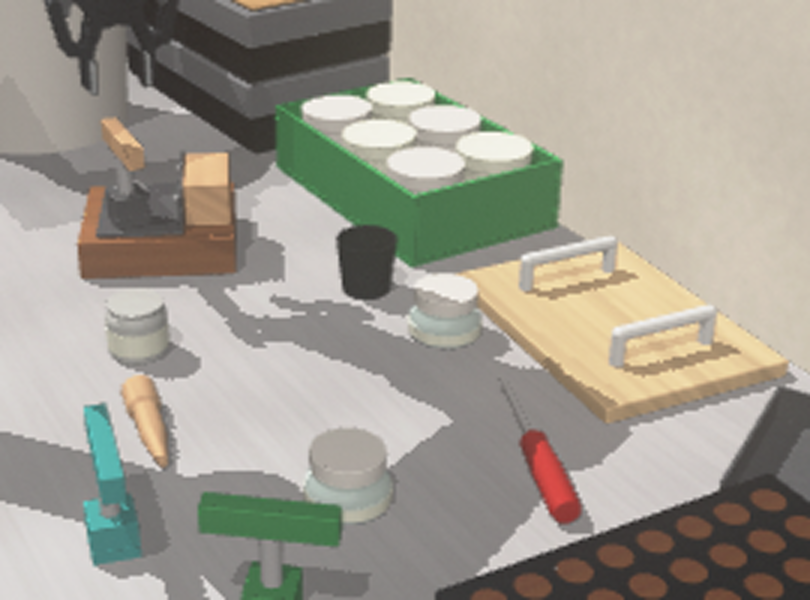

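The final side view shows the bystanders at the same pixels as at the start; the differences are only moving shadows. The key stands upright and the gripper is clear, so I'm handing in.

```bash
python3 - <<'E'
from rig import robot
print(robot.finish_job())
E
```

```text
the job is handed in; nothing more can be done
None
```

The screw is wound home and the T-handled key is standing on its head, released. I handed the job in at about 36.5 s.

- **Fitting and straightening:** I lowered the key over the leaning head along its lean of about 6.4°, swung it upright about the pivot, and pressed with about 23 N. I then lifted off to check: the head was within about 0.5 mm of the hole axis.
- **Unplanned turn:** that check also showed the screw had already turned about 6–8° clockwise. This came from grip jitter, probably during the straightening press, so "no turn before upright" was not strictly clean.
- **Winding:** I wound it clockwise about 2.5 rad with a soft 25 N grip. The torque held at about 0.2 N·m, then rose to a steady 0.7 N·m (peak reading 0.79, just under the 0.8 limit). I took that as home and stopped. Jitter of up to ±0.4 N·m on the torque readings makes the exact peak on the screw uncertain.
- **Final lean:** after the first release the key leaned about 1.2°, so I regripped it twice to set it straight; one of those swings went slightly past vertical. The last wrist view puts its lean at about 0.5° across the bar. That view read the iron's corner about 2.6 mm off in x, so its absolute positions are less sure than the lean. I did not measure lean along the bar.
- **Other things:** the final side view shows the bystanders and the look-alikes where they started, judged by eye. A pixel comparison differed in most spots, which I put down to moving shadows. The gripper is clear of everything.

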